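# Take apart the washed-up stack and lay it out beside the sink

### The arm

A 6-joint arm with a two-finger parallel gripper is mounted at the origin on the work surface. World frame = base frame: x ahead of the robot, y to its left, z up, the work surface at z = 0. Lengths are in m, angles in rad, forces in N, time in s.
With the tool pointing down it reaches from about 0.25 to 0.775 m from the base axis. Payload 4 kg.
Tool frame: the origin (TCP) lies on the front face of the gripper's body, between the roots of the fingers; the fingertips stand 73 mm ahead of it and the grasp point (between the pads) lies 54 mm ahead of it; z points along the fingers, y is the line along which they close (so a half turn about z gives the same grasp; the last joint's range is limited). The gripper opens to 85 mm and grips with 20 to 120 N. Pads are 22 mm wide; open, the fingers measure 114 mm over their backs; the gripper's body (76 mm by 85 mm) begins 54 mm behind the grasp point. The pads swing forward as they close: fully open they stand 13 mm farther back than shut.
Start: joints at [1.02, 0.087, 1.371, -0, 1.684, -0.103], TCP at [0.238, 0.496, 0.304] pointing down, gripper open.
Joint ranges: [-3.1, 3.1], [-0.76, 2.03], [0.27, 2.55], [-1.08, 4.22], [0.17, 2.65], [-2.57, 2.57]. Speed limits (rad/s): [2.79, 2.79, 3.14, 3.14, 3.14, 3.14].

### API

Orientations are given as a rotation vector (axis times angle).
In Python, from workcell import readout, read_camera, camera_info, ticket, spot_in, tip_of gives the robot as it stands.
- The arm moves only by the tool carry_out, never from a script. Its argument "deltas" is a list of rows, each an object of numbers: "dx", "dy", "dz": the shift along the tool's x, y, z in units of 30 mm (1.0 is 30 mm); "rx", "ry", "rz": the turn, a rotation vector about the tool's x, y, z in units of 5 degrees (1.0 is 5 degrees); "fingers": the opening, from 0 (shut) to 1 (fully open). A call has 1 to 20 rows; each row is the pose to reach, as a shift and turn from the pose commanded when the call began, along the tool's axes at that moment; what a row does not reach only later rows make up. A row lasts 1/12 s, in which the tool goes at most 41.7 mm and 7.16 degrees, less where a joint would pass 70% of its speed; a pose out of reach is approached as far as the arm can. A call with a gripper value outside its range is refused whole. The fingers move at their own pace and stop on an object; the grip force is fixed at half the most. Time passes only in rows, so rows that repeat a pose let the fingers close. It gives the time, the measured TCP pose, the force, the opening and the grip force at its end, in the units of the state.
- readout.sense(): the state, without advancing time (a new reading comes with each control period).
- read_camera(name): name is "scene" or "side" or "wrist"; returns the picture (384x512x3 uint8, red, green, blue); there is no depth.
- camera_info(name): a dict with "camera_matrix" (3x3 intrinsics, pixels), "eye" and "rotation" of the camera in the world. Camera axes: x right, y up, looking along -z (the intrinsics and any distortion apply to the point x, -y, -z); pixel columns grow to the right and rows downward; lengths in m; the calibration is good to about 2 mm. A picture is of the moment at which its call begins: read the wrist's pose just before it. camera_info takes no time and is no camera call; for the wrist camera it gives the pose at the moment of the call.
- ticket.hand_in(): hands the job in; it is judged then, once.
Trained networks look in the newest picture that a camera, given by its name, has taken for a name from the list of things; names that differ only in an ending like _2 or _b are one class to them, and where a whole thing is asked for, a point or a joint stands for the part that bears it (a point fixed in the world has none). Each returns a list of dicts, best first, with "p" (0 to 1); they miss things now and then, are a little off and sometimes report something else, mostly with a low value. They report only what shows in the picture. A call takes as long as a camera call.
- spot_in(name, camera): "centre" ([x, y, z] in m, in the coordinates of the camera as it stood for that picture, good to about 4 mm: the middle of the surface that is visible of it).
- tip_of(name, camera): "centre" ([x, y, z] in m, in the coordinates of the camera as it stood for that picture, good to about 4 mm: a listed point, or the origin of a listed thing).
The state is a dict: "t": time; "joint_positions": joint angles; "dq": joint speeds; "joint_torque": joint torques, N m; "ee_pos": TCP position; "ee_rot": TCP orientation; "contact_force": force on the tool from outside, world axes, zero at the start; "ft_torque": the same for the moment, N m; "finger_gap": opening from 0.0 (shut) to 1.0 (fully open); "grasp_force": force on a finger pad.
Only numpy, scipy, OpenCV 4.12 (cv2) and the standard library are available. Lean on these libraries where they do the work, as an engineer would, in place of code of your own. Each camera call takes 0.05 s, during which the arm holds its last target. There are 200 camera calls.

### The job

Take the stack of washed things apart. Lower the round cake ring over the peg of the wooden stand so that its loose base is pushed out at the top, then lay the base flat in the middle of the round white plate and stand the ring, lip down, in the middle of the wire rack; put the square tin in the middle of the cork mat and the oblong tin in the middle of the dark oblong board, lying along it, both lids up. Do not knock the drinking glass away or over.

Things in the scene. Friction and masses are not known exactly. Their poses are not given: they have to be found in the camera images.
- cake_ring_mid (a point): Top of the stack: a plain dark steel cake ring, open tube of 58 mm outer diameter, 40 mm high, wall 3 mm (bore 52 mm), with an inward lip 4 mm thick at its lower end that leaves a 39 mm round opening below. The point is its centre, half-way up (20 mm above its underside), z up. The loose base lies on the lip inside and is carried along when the ring is lifted.
- ring_base_mid (a point): Loose base of the cake ring: a plain flat aluminium disc, 47 mm diameter, 5 mm thick, both faces alike. At the start it lies inside the ring on the lip (its underside 4 mm above the ring's underside), free to be pushed up and out through the top. The point is its centre, half-way through its thickness; z along its axis.
- square_tin_mid (a point): Second in the stack, under the cake ring: a square closed aluminium tin, 64 x 64 mm, 44 mm high, flat lid on top, sides along its x and y axes. The point is its centre, 22 mm above its underside; z up.
- oblong_tin_mid (a point): Bottom of the stack, under the square tin, standing on the counter: an oblong closed steel tin, 56 mm wide (along its x axis), 116 mm long (along its y axis), 44 mm high, flat lid on top. The point is its centre, 22 mm above its underside; z up.
- push_stand: Wooden push-out stand, fixed to the counter: a round foot of 90 mm diameter, 8 mm thick, with an upright round peg of 27 mm diameter in its middle that rises 56 mm above the foot (flat top 64 mm above the counter). Origin: centre of the foot's underside, on the counter; z up along the peg. The peg passes through the cake ring's lower opening; the ring comes to rest around it on the foot and the base stays on the peg's top.
- flat_plate: Flat round white ceramic plate with a narrow blue edge, fixed, 96 mm diameter, 10 mm thick, no rim. Origin: centre of its underside, on the counter.
- wire_rack: Small square wire rack of dark steel, fixed, about 104 x 108 mm, parallel wires 4 mm thick every 14 mm; the tops of the wires lie 16 mm above the counter. Origin: under its middle, on the counter.
- cork_mat: Square cork mat, fixed, 90 x 90 mm, 8 mm thick. Origin: centre of its underside, on the counter.
- oblong_board: Oblong dark wooden board, fixed, 86 mm (its x axis) by 140 mm (its y axis), 12 mm thick. Origin: centre of its underside, on the counter.
- glass_tumbler: Empty clear drinking glass, upright, 56 mm diameter at the mouth, 85 mm high, loose, standing among the other things. Origin: centre of its underside. Not part of the job.

How it is judged:
On the way:
1. the cake ring is down around the stand's peg and its base lies pushed out on the peg's top (horizontal distance between each of ring_base_mid, cake_ring_mid and push_stand below 0.02 m and z of ring_base_mid in the frame of push_stand between 0.063 and 0.07 m and z of cake_ring_mid in the frame of push_stand below 0.04 m), for 0.2 s.
At the end, for the whole second after the job is handed in: Base on the white plate, ring upright on the wire rack, square tin on the cork mat, oblong tin on the dark board: centres within 15 mm of the middle, resting (height within 5 mm), level within 0.1 rad, oblong tin within 0.2 rad of the board's length; all released and at rest (horizontal distance between ring_base_mid and flat_plate below 0.015 m and z of ring_base_mid in the frame of flat_plate between 0.0075 and 0.0175 m and (angle between ring_base_mid's own z axis and vertical below 0.1 rad or angle between ring_base_mid's own z axis and vertical above 3.04 rad) and horizontal distance between cake_ring_mid and wire_rack below 0.015 m and z of cake_ring_mid in the frame of wire_rack between 0.031 and 0.041 m and angle between each of cake_ring_mid, square_tin_mid, oblong_tin_mid's own z axis and vertical below 0.1 rad and horizontal distance between square_tin_mid and cork_mat below 0.015 m and z of square_tin_mid in the frame of cork_mat between 0.025 and 0.035 m and horizontal distance between oblong_tin_mid and oblong_board below 0.015 m and z of oblong_tin_mid in the frame of oblong_board between 0.029 and 0.039 m and angle between the y axis of oblong_tin_mid and the y axis of oblong_board, either way round below 0.2 rad and linear speed of each of cake_ring, ring_base, square_tin, oblong_tin below 0.02 m/s); the robot touches nothing.
It fails at once if the drinking glass is knocked over or pushed more than 30 mm (distance of glass_tumbler from where it was at the start of the episode above 0.03 m or angle between glass_tumbler's own z axis and vertical above 0.5 rad).
It also fails if it takes over 136 s, if anything falls off the work surface, if the arm or the gripper's body presses on something with over 40 N, if the wrist force passes 120 N, or if a joint passes its speed limit or range.

## Working session

There is one attempt and no reset: what is moved stays moved. The work goes in short steps, Python scripts to look and compute and a tool call to move; the robot and the scene stay as the last step left them, time stands still between calls to the robot, and variables do not carry over. Pictures are saved under pics/ and viewed, at most 14 in all, crops included, and the job is handed in when it is done.

Besides the shell and the picture viewer there is one more tool, called as name([rows], argument=value, ...), one row to a line, values as JSON. carry_out: Moves the arm, as the interface text tells. Its arguments: {"type":"object","properties":{"deltas":{"type":"array","items":{"type":"object","properties":{"dx":{"type":"number"},"dy":{"type":"number"},"dz":{"type":"number"},"rx":{"type":"number"},"ry":{"type":"number"},"rz":{"type":"number"},"fingers":{"type":"number"}}}}},"required":["deltas"]}

```bash
mkdir -p pics; ls; cat > h.py <<'E'
import numpy as np, cv2
from workcell import readout, read_camera, camera_info, ticket, spot_in, tip_of
from scipy.spatial.transform import Rotation as R
np.set_printoptions(precision=4,suppress=True)
def pic(cam,name=None):
    im=read_camera(cam)
    if name: cv2.imwrite('pics/'+name+'.png',im[:,:,::-1])
    return im
def tip(n,cam,f=tip_of,k=1,info=None):
    c=info or camera_info(cam)
    return [(np.round(np.array(c['rotation'])@np.array(d['centre'])+np.array(c['eye']),4),round(d['p'],2)) for d in f(n,cam)[:k]]
def T():
    s=readout.sense(); return np.array(s['ee_pos']),R.from_rotvec(s['ee_rot'])
def ray_z(cam,u,v,z,info=None):
    c=info or camera_info(cam);K=np.array(c['camera_matrix']);d=np.linalg.inv(K)@[u,v,1];d=np.array(c['rotation'])@[d[0],-d[1],-d[2]]
    e=np.array(c['eye']);return e+d*(z-e[2])/d[2]
NAMES=['cake_ring_mid','ring_base_mid','square_tin_mid','oblong_tin_mid','push_stand','flat_plate','wire_rack','cork_mat','oblong_board','glass_tumbler']
E
python3 - <<'E'
from h import *
a=pic('scene');b=pic('side')
cv2.imwrite('pics/a.png',a[:,:,::-1]);cv2.imwrite('pics/b.png',b[:,:,::-1])
print(readout.sense())
print({k:v for k,v in camera_info('scene').items()})
for n in NAMES: print(n,tip(n,'scene'),tip(n,'side'))
E
```

```text
pics
{'t': 0.1, 'joint_positions': array([ 1.0199,  0.0879,  1.3721,  0.    ,  1.6836, -0.1031]), 'dq': array([-0.0001, -0.0046, -0.0038,  0.001 ,  0.0002,  0.0014]), 'joint_torque': array([  0.0023, -35.3015, -31.4219,  -0.0002,   0.008 ,   0.0001]), 'ee_pos': array([0.238 , 0.4955, 0.3028]), 'ee_rot': array([-0.6974, -3.0625,  0.003 ]), 'contact_force': array([-0.0503, -0.3224, -0.3142]), 'ft_torque': array([-0.0004, -0.0084, -0.0257]), 'grasp_force': 0.0, 'finger_gap': 1.0033003053666947}
{'camera_matrix': array([[430.7893,   0.    , 258.6494],
       [  0.    , 430.7893, 197.4057],
       [  0.    ,   0.    ,   1.    ]]), 'eye': array([0.9507, 0.4097, 0.9677]), 'rotation': array([0.2792, 0.6991, 2.2669])}
cake_ring_mid [(array([-1.1964, -1.7374, -1.1794]), 0.68)] [(array([2.5373, 2.7472, 2.7507]), 0.87)]
ring_base_mid [(array([-1.8222, -2.3632, -1.8052]), 0.61)] [(array([2.5716, 2.7814, 2.7849]), 0.57)]
square_tin_mid [(array([-1.2803, -1.8213, -1.2634]), 0.95)] [(array([2.6531, 2.863 , 2.8665]), 0.82)]
oblong_tin_mid [(array([-1.3929, -1.9339, -1.376 ]), 0.56)] [(array([2.7872, 2.997 , 3.0005]), 0.88)]
push_stand [(array([-1.626 , -2.167 , -1.6091]), 0.87)] [(array([3.1879, 3.3978, 3.4012]), 0.66)]
flat_plate [(array([-1.4842, -2.0252, -1.4672]), 0.97)] [(array([2.8217, 3.0316, 3.0351]), 0.9)]
wire_rack [(array([-1.8666, -2.4076, -1.8496]), 0.9)] [(array([3.5342, 3.7441, 3.7476]), 0.94)]
cork_mat [(array([-1.8241, -2.3651, -1.8072]), 0.61)] [(array([3.5574, 3.7672, 3.7707]), 0.62)]
oblong_board [(array([-1.688, -2.229, -1.671]), 0.84)] [(array([3.212 , 3.4218, 3.4253]), 0.73)]
glass_tumbler [(array([-1.5595, -2.1004, -1.5425]), 0.96)] [(array([3.0072, 3.2171, 3.2206]), 0.55)]
```

```bash
sed -i "s/np.array(c\['rotation'\])/R.from_rotvec(c['rotation']).as_matrix()/g" h.py
python3 - <<'E'
from h import *
for n in NAMES: print(n,tip(n,'scene',k=2),tip(n,'side',k=2))
E
```

```text
cake_ring_mid [(array([0.6   , 0.2681, 0.1074]), 0.68), (array([0.5983, 0.2714, 0.0688]), 0.59)] [(array([0.6042, 0.2659, 0.1097]), 0.87), (array([0.5976, 0.2656, 0.067 ]), 0.62)]
ring_base_mid [(array([ 0.6085, -0.2939,  0.0036]), 0.61), (array([0.5969, 0.2637, 0.105 ]), 0.36)] [(array([0.602 , 0.2656, 0.0973]), 0.57)]
square_tin_mid [(array([0.6   , 0.2671, 0.0706]), 0.95), (array([ 0.4248, -0.2751,  0.004 ]), 0.55)] [(array([0.6005, 0.2669, 0.0668]), 0.82)]
oblong_tin_mid [(array([0.6026, 0.2608, 0.0226]), 0.56)] [(array([0.5927, 0.2579, 0.0217]), 0.88)]
push_stand [(array([ 0.5998, -0.0013,  0.0009]), 0.87)] [(array([ 0.6024,  0.0006, -0.004 ]), 0.66)]
flat_plate [(array([ 0.4353,  0.2779, -0.0023]), 0.97)] [(array([ 0.4454,  0.2783, -0.0034]), 0.9), (array([ 0.4322, -0.0212, -0.0028]), 0.42)]
wire_rack [(array([ 0.4233, -0.2765,  0.0014]), 0.9)] [(array([ 0.423 , -0.2809, -0.0021]), 0.94)]
cork_mat [(array([ 0.6025, -0.2941,  0.0035]), 0.61)] [(array([ 0.5988, -0.2938, -0.0011]), 0.62)]
oblong_board [(array([ 0.4308, -0.0174, -0.0006]), 0.84)] [(array([ 0.4311, -0.0225, -0.0053]), 0.73)]
glass_tumbler [(array([ 0.5187,  0.1358, -0.002 ]), 0.96)] [(array([ 0.5165,  0.1339, -0.0021]), 0.55)]
```

View pics/a.png

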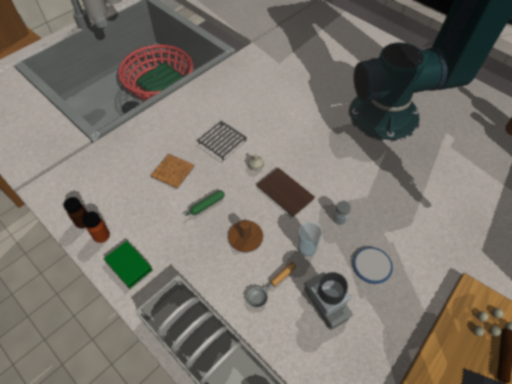

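View pics/b.png

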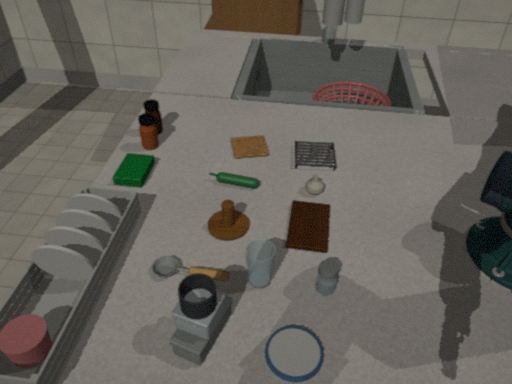

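```bash
cat >> h.py <<'E'
def go(x,y,z,yaw=None):
    """deltas to TCP (x,y,z); yaw deg = direction of tool y axis in world (closing line), tool down"""
    p,r=T(); d=r.inv().apply(np.array([x,y,z])-p)/.03
    if yaw is None: rv=np.zeros(3)
    else:
        c,s=np.cos(np.radians(yaw)),np.sin(np.radians(yaw))
        rt=R.from_matrix(np.array([[-s,c,0],[c,s,0],[0,0,-1]]).T)
        rv=np.degrees((r.inv()*rt).as_rotvec())/5
    print('go d',np.round(d,2),'r',np.round(rv,2),'rows',round(np.linalg.norm(d)*30/41.7,1),round(np.linalg.norm(rv)*5/7.16,1))
def yaw():
    y=T()[1].as_matrix()[:,1]; return np.degrees(np.arctan2(y[1],y[0]))
E
python3 - <<'E'
from h import *
c=camera_info('wrist');p,r=T();print(c,r.inv().apply(np.array(c['eye'])-p),(r.inv()*R.from_rotvec(c['rotation'])).as_matrix(),yaw())
go(0.5,0.24,0.38,90);go(0.5,0.24,0.38)
E
```

```text
{'camera_matrix': array([[290.7302,   0.    , 256.0741],
       [  0.    , 290.7302, 191.7143],
       [  0.    ,   0.    ,   1.    ]]), 'eye': array([0.1662, 0.5299, 0.3739]), 'rotation': array([-0.2816, -0.177 ,  1.1123])} [ 0.0796 -0.0004 -0.0699] [[-0.001   0.9506  0.3104]
 [ 1.      0.0009  0.0003]
 [ 0.      0.3104 -0.9506]] 64.34417373411407
go d [-11.56  -3.91  -2.54] r [ 0.    0.   -5.13] rows 9.0 3.6
go d [-11.56  -3.91  -2.54] r [0. 0. 0.] rows 9.0 0.0
```

carry_out([
  {"dx": -11.56,"dy": -3.91,"dz": -2.54,"rz": -5.13,"fingers": 1},
  {"dx": -11.56,"dy": -3.91,"dz": -2.54,"rz": -5.13,"fingers": 1},
  {"dx": -11.56,"dy": -3.91,"dz": -2.54,"rz": -5.13,"fingers": 1},
  {"dx": -11.56,"dy": -3.91,"dz": -2.54,"rz": -5.13,"fingers": 1},
  {"dx": -11.56,"dy": -3.91,"dz": -2.54,"rz": -5.13,"fingers": 1},
  {"dx": -11.56,"dy": -3.91,"dz": -2.54,"rz": -5.13,"fingers": 1},
  {"dx": -11.56,"dy": -3.91,"dz": -2.54,"rz": -5.13,"fingers": 1},
  {"dx": -11.56,"dy": -3.91,"dz": -2.54,"rz": -5.13,"fingers": 1},
  {"dx": -11.56,"dy": -3.91,"dz": -2.54,"rz": -5.13,"fingers": 1},
  {"dx": -11.56,"dy": -3.91,"dz": -2.54,"rz": -5.13,"fingers": 1},
  {"dx": -11.56,"dy": -3.91,"dz": -2.54,"rz": -5.13,"fingers": 1},
  {"dx": -11.56,"dy": -3.91,"dz": -2.54,"rz": -5.13,"fingers": 1},
  {"dx": -11.56,"dy": -3.91,"dz": -2.54,"rz": -5.13,"fingers": 1},
])

```text
schema error: expected keys dx, dy, dz, rx, ry, rz, fingers
```

```bash
python3 - <<'E'
from h import *
pic('wrist','w1');c=camera_info('wrist')
for n in ['cake_ring_mid','ring_base_mid','square_tin_mid','oblong_tin_mid','flat_plate','glass_tumbler','push_stand','oblong_board']: print(n,tip(n,'wrist',k=2,info=c))
p,r=T();print(p,yaw());go(0.45,-0.2,0.4)
E
```

```text
cake_ring_mid []
ring_base_mid []
square_tin_mid []
oblong_tin_mid []
flat_plate [(array([0.4424, 0.2803, 0.0003]), 0.69)]
glass_tumbler []
push_stand []
oblong_board []
[0.2381 0.4958 0.3039] 64.34283843764973
go d [-16.41 -17.85  -3.2 ] r [0. 0. 0.] rows 17.6 0.0
```

View pics/w1.png

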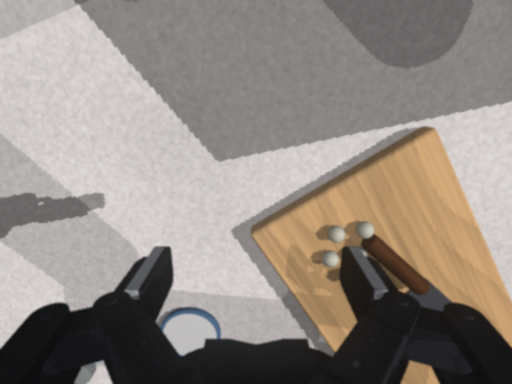

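carry_out([
  {"dx": -11.56,"dy": -3.91,"dz": -2.54,"rx": 0,"ry": 0,"rz": -5.13,"fingers": 1},
  {"dx": -11.56,"dy": -3.91,"dz": -2.54,"rx": 0,"ry": 0,"rz": -5.13,"fingers": 1},
  {"dx": -11.56,"dy": -3.91,"dz": -2.54,"rx": 0,"ry": 0,"rz": -5.13,"fingers": 1},
  {"dx": -11.56,"dy": -3.91,"dz": -2.54,"rx": 0,"ry": 0,"rz": -5.13,"fingers": 1},
  {"dx": -11.56,"dy": -3.91,"dz": -2.54,"rx": 0,"ry": 0,"rz": -5.13,"fingers": 1},
  {"dx": -11.56,"dy": -3.91,"dz": -2.54,"rx": 0,"ry": 0,"rz": -5.13,"fingers": 1},
  {"dx": -11.56,"dy": -3.91,"dz": -2.54,"rx": 0,"ry": 0,"rz": -5.13,"fingers": 1},
  {"dx": -11.56,"dy": -3.91,"dz": -2.54,"rx": 0,"ry": 0,"rz": -5.13,"fingers": 1},
  {"dx": -11.56,"dy": -3.91,"dz": -2.54,"rx": 0,"ry": 0,"rz": -5.13,"fingers": 1},
  {"dx": -11.56,"dy": -3.91,"dz": -2.54,"rx": 0,"ry": 0,"rz": -5.13,"fingers": 1},
  {"dx": -11.56,"dy": -3.91,"dz": -2.54,"rx": 0,"ry": 0,"rz": -5.13,"fingers": 1},
  {"dx": -11.56,"dy": -3.91,"dz": -2.54,"rx": 0,"ry": 0,"rz": -5.13,"fingers": 1},
])

```text
t: 3.55
ee_pos: [0.4999, 0.2399, 0.3798]
ee_rot: [-0.002, -3.141, -0.001]
contact_force: [0.1, 0.4, 0.1]
finger_gap: 0.996
grasp_force: 0.0
```

```bash
python3 - <<'E'
from h import *
c=camera_info('wrist');pic('wrist','w2')
for n in ['cake_ring_mid','ring_base_mid','square_tin_mid','oblong_tin_mid','flat_plate','glass_tumbler','push_stand','oblong_board']: print(n,tip(n,'wrist',k=2,info=c))
p,r=T();print(p,yaw(),readout.sense()['t']);go(0.45,-0.2,0.4)
E
```

```text
cake_ring_mid [(array([0.5991, 0.2688, 0.1084]), 0.82)]
ring_base_mid [(array([0.594 , 0.2696, 0.0919]), 0.57)]
square_tin_mid [(array([0.602 , 0.2691, 0.0671]), 0.97)]
oblong_tin_mid [(array([0.5954, 0.2679, 0.0233]), 0.69)]
flat_plate [(array([ 0.4434,  0.2822, -0.0003]), 0.88)]
glass_tumbler [(array([ 0.5162,  0.1362, -0.0029]), 0.92)]
push_stand [(array([ 0.6032,  0.0091, -0.0024]), 0.62)]
oblong_board [(array([ 0.4308, -0.0227,  0.0017]), 0.76), (array([0.596 , 0.2716, 0.1075]), 0.55)]
[0.4994 0.2405 0.3802] 90.07070345891616 4.0
go d [  1.67 -14.68  -0.66] r [0. 0. 0.] rows 10.6 0.0
```

View pics/w2.png

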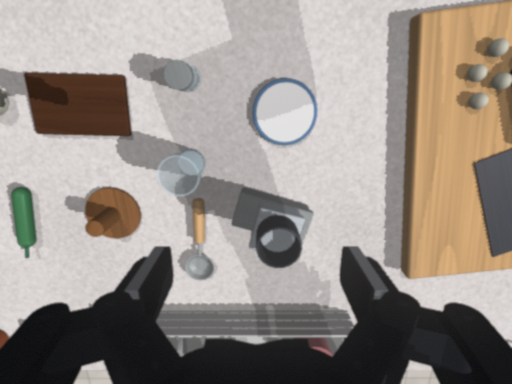

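```bash
python3 - <<'E'
from h import *
im=cv2.imread('pics/w2.png');c=camera_info('wrist')
cv2.imwrite('pics/w2c.png',cv2.resize(im[170:290,215:335],None,fx=5,fy=5,interpolation=cv2.INTER_CUBIC))
hsv=cv2.cvtColor(im,cv2.COLOR_BGR2HSV);h,s,v=cv2.split(hsv)
def fit(mask,box,nm,z):
    m=np.zeros_like(mask);x0,y0,x1,y1=box;m[y0:y1,x0:x1]=mask[y0:y1,x0:x1]
    ct=max(cv2.findContours(m,cv2.RETR_EXTERNAL,cv2.CHAIN_APPROX_NONE)[0],key=cv2.contourArea)
    W=np.array([ray_z('wrist',u,w,z,c)[:2] for u,w in ct[:,0]],np.float32)
    (cx,cy),sz,a=cv2.minAreaRect(W*1000);(ex,ey),r=cv2.minEnclosingCircle(W*1000)
    print(nm,'rect',np.round([cx,cy,*sz,a],1),'circ',np.round([ex,ey,r],1))
fit(((h>95)&(h<125)&(s>90)).astype(np.uint8)*255,(235,60,335,160),'plate',.01)
fit(((h<20)&(s>100)&(v<110)).astype(np.uint8)*255,(10,50,150,145),'board',.012)
fit(((h<20)&(s>100)).astype(np.uint8)*255,(70,175,150,245),'stand',.008)
E
```

```text
plate rect [440.9 281.9  90.2  89.6   0. ] circ [441.5 281.3  45.9]
board rect [430.7 -15.8 138.5  82.   88.6] circ [430.9 -16.2  79. ]
stand rect [601.4   4.   87.7  87.7  82.9] circ [605.2  -0.4  50.8]
```

View pics/w2c.png

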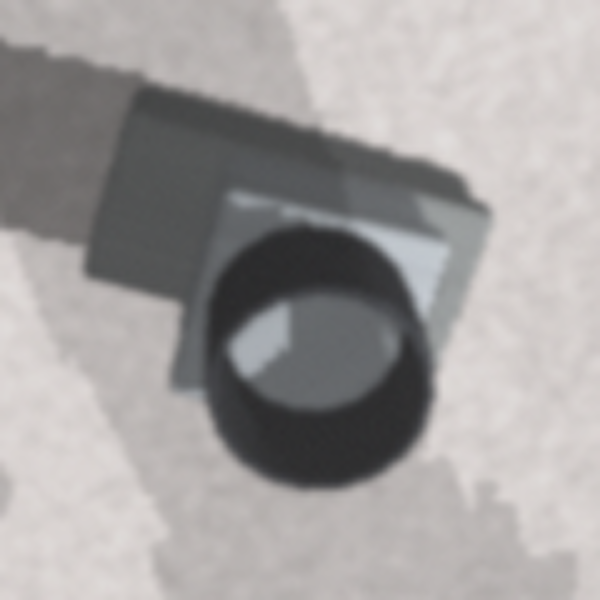

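carry_out([
  {"dx": 0,"dy": -14.67,"dz": -0.67,"rx": 0,"ry": 0,"rz": 0,"fingers": 1},
  {"dx": 0,"dy": -14.67,"dz": -0.67,"rx": 0,"ry": 0,"rz": 0,"fingers": 1},
  {"dx": 0,"dy": -14.67,"dz": -0.67,"rx": 0,"ry": 0,"rz": 0,"fingers": 1},
  {"dx": 0,"dy": -14.67,"dz": -0.67,"rx": 0,"ry": 0,"rz": 0,"fingers": 1},
  {"dx": 0,"dy": -14.67,"dz": -0.67,"rx": 0,"ry": 0,"rz": 0,"fingers": 1},
  {"dx": 0,"dy": -14.67,"dz": -0.67,"rx": 0,"ry": 0,"rz": 0,"fingers": 1},
  {"dx": 0,"dy": -14.67,"dz": -0.67,"rx": 0,"ry": 0,"rz": 0,"fingers": 1},
  {"dx": 0,"dy": -14.67,"dz": -0.67,"rx": 0,"ry": 0,"rz": 0,"fingers": 1},
  {"dx": 0,"dy": -14.67,"dz": -0.67,"rx": 0,"ry": 0,"rz": 0,"fingers": 1},
  {"dx": 0,"dy": -14.67,"dz": -0.67,"rx": 0,"ry": 0,"rz": 0,"fingers": 1},
  {"dx": 0,"dy": -14.67,"dz": -0.67,"rx": 0,"ry": 0,"rz": 0,"fingers": 1},
  {"dx": 0,"dy": -14.67,"dz": -0.67,"rx": 0,"ry": 0,"rz": 0,"fingers": 1},
  {"dx": 0,"dy": -14.67,"dz": -0.67,"rx": 0,"ry": 0,"rz": 0,"fingers": 1},
])

```text
t: 5.08
ee_pos: [0.4998, -0.2013, 0.3998]
ee_rot: [-0.004, -3.141, -0.001]
contact_force: [-0.1, 0.5, 0.2]
finger_gap: 1.002
grasp_force: 0.0
```

```bash
python3 - <<'E'
from h import *
c=camera_info('wrist');pic('wrist','w3')
import json;json.dump({k:np.array(v).tolist() for k,v in c.items()},open('w3.json','w'))
for n in ['wire_rack','cork_mat','push_stand','oblong_board']: print(n,tip(n,'wrist',k=2,info=c))
p,r=T();print(p,yaw(),readout.sense()['t'])
E
```

```text
wire_rack [(array([ 0.4292, -0.275 , -0.0039]), 0.85)]
cork_mat [(array([ 0.596 , -0.2919, -0.0004]), 0.71)]
push_stand [(array([ 0.6048,  0.0084, -0.0003]), 0.8), (array([ 0.5158,  0.1375, -0.003 ]), 0.74)]
oblong_board [(array([ 0.4295, -0.0241,  0.0004]), 0.63)]
[ 0.5001 -0.1988  0.4005] 90.12361878893068 5.3333
```

View pics/w3.png

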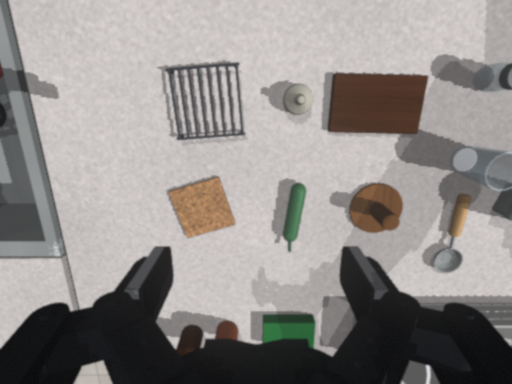

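```bash
cat > fit.py <<'E'
from h import *
import json
from scipy.optimize import least_squares
c3=json.load(open('w3.json'))
c2=dict(c3); 
# w2 camera pose: same orientation, shifted
d=np.array([0.4994,0.2405,0.3802])-np.array([0.5001,-0.1988,0.4005]); c2=dict(c3,eye=(np.array(c3['eye'])+d).tolist())
def mask(f,fn,box):
    im=cv2.imread(f);h,s,v=cv2.split(cv2.cvtColor(im,cv2.COLOR_BGR2HSV).astype(int));mk=fn(h,s,v).astype(np.uint8)*255
    m=np.zeros_like(mk);x0,y0,x1,y1=box;m[y0:y1,x0:x1]=mk[y0:y1,x0:x1]
    return m
def cont(m,z,c):
    ct=max(cv2.findContours(m,cv2.RETR_EXTERNAL,cv2.CHAIN_APPROX_NONE)[0],key=cv2.contourArea)
    return np.array([ray_z('',u,w,z,c)[:2] for u,w in ct[:,0]])*1000
def circ(W,r):
    return least_squares(lambda q:np.hypot(*(W-q).T)-r,np.median(W,0),loss='cauchy',f_scale=1.5).x
def rect(W): 
    (a,b),s,t=cv2.minAreaRect(W.astype(np.float32)); return np.round([a,b,*s,t],1)
if __name__=='__main__':
    for f,c,b in(('pics/w2.png',c2,(70,175,150,245)),('pics/w3.png',c3,(340,175,410,240))):
        print('stand',circ(cont(mask(f,lambda h,s,v:(h<20)&(s>100),b),.008,c),45))
    print('plate',circ(cont(mask('pics/w2.png',lambda h,s,v:(h>95)&(h<125)&(s>90),(235,60,335,160)),.01,c2),48))
    print('board',rect(cont(mask('pics/w3.png',lambda h,s,v:(h<20)&(s>100)&(v<120),(320,60,435,140)),.012,c3)))
    print('mat',rect(cont(mask('pics/w3.png',lambda h,s,v:(h<25)&(s>80),(155,165,245,245)),.008,c3)))
    print('rack',rect(cont(cv2.morphologyEx(mask('pics/w3.png',lambda h,s,v:(v<85),(160,55,255,150)),cv2.MORPH_CLOSE,np.ones((15,15))),.014,c3)))
    P=lambda u,v,z:ray_z('',215+u/5,170+v/5,z,c2)[:2]*1000
    for n,a,b,z in(('sq top',(230,195),(447,240),.088),('ob base',(145,85),(465,185),0),('ob top',(130,120),(490,212),.044),('ob left',(130,120),(85,275),.044)):
        A,B=P(*a,z),P(*b,z);print(n,A,B,np.hypot(*(B-A)),np.degrees(np.arctan2(*(B-A)[::-1])))
    im=cv2.imread('pics/w2.png');print('ring lower edge',P(318,488,.092),'rim top',P(318,222,.132))
E
python3 fit.py
```

```text
stand [600.823    1.7894]
stand [602.051    4.4402]
plate [443.5135 277.2571]
board [430.8 -19.3 134.1  81.5  88.6]
mat [ 598.8 -293.9   88.3   88.6   16.6]
rack [ 404.6 -278.9   56.4  101.8    3.7]
sq top [561.3429 244.2392] [574.5745 302.7374] 59.97592039172314 77.25482247172125
ob base [557.6509 218.2323] [592.6676 323.5426] 110.97948862090082 71.60754171921188
ob top [554.8612 215.5672] [584.4073 323.1141] 111.5316600088938 74.63827308257987
ob left [554.8612 215.5672] [604.599  200.8821] 51.86036556047214 -16.449210116443414
ring lower edge [648.6894 269.1944] rim top [550.9612 264.2142]
```

```bash
python3 - <<'E'
from h import *
go(0.6,0.268,0.25,77);go(0.6,0.268,0.162,77)
from fit import *
im=cv2.imread('pics/w3.png');cv2.imwrite('pics/rk.png',cv2.resize(im[50:155,155:260],None,fx=5,fy=5))
E
```

```text
go d [-3.36 15.55  5.02] r [0.   0.01 2.62] rows 12.0 1.8
go d [-3.36 15.55  7.95] r [0.   0.01 2.62] rows 12.8 1.8
```

View pics/rk.png

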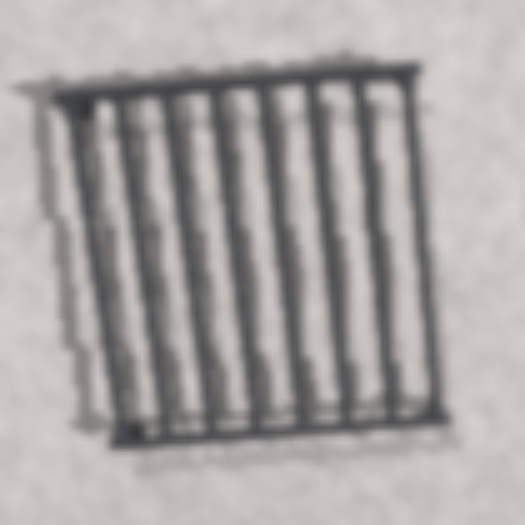

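carry_out([
  {"dx": -3.36,"dy": 15.55,"dz": 5,"rx": 0,"ry": 0,"rz": 2.62,"fingers": 1},
  {"dx": -3.36,"dy": 15.55,"dz": 5,"rx": 0,"ry": 0,"rz": 2.62,"fingers": 1},
  {"dx": -3.36,"dy": 15.55,"dz": 5,"rx": 0,"ry": 0,"rz": 2.62,"fingers": 1},
  {"dx": -3.36,"dy": 15.55,"dz": 5,"rx": 0,"ry": 0,"rz": 2.62,"fingers": 1},
  {"dx": -3.36,"dy": 15.55,"dz": 5,"rx": 0,"ry": 0,"rz": 2.62,"fingers": 1},
  {"dx": -3.36,"dy": 15.55,"dz": 5,"rx": 0,"ry": 0,"rz": 2.62,"fingers": 1},
  {"dx": -3.36,"dy": 15.55,"dz": 5,"rx": 0,"ry": 0,"rz": 2.62,"fingers": 1},
  {"dx": -3.36,"dy": 15.55,"dz": 5,"rx": 0,"ry": 0,"rz": 2.62,"fingers": 1},
  {"dx": -3.36,"dy": 15.55,"dz": 5,"rx": 0,"ry": 0,"rz": 2.62,"fingers": 1},
  {"dx": -3.36,"dy": 15.55,"dz": 5,"rx": 0,"ry": 0,"rz": 2.62,"fingers": 1},
  {"dx": -3.36,"dy": 15.55,"dz": 5,"rx": 0,"ry": 0,"rz": 2.62,"fingers": 1},
  {"dx": -3.36,"dy": 15.55,"dz": 5,"rx": 0,"ry": 0,"rz": 2.62,"fingers": 1},
  {"dx": -3.36,"dy": 15.55,"dz": 5,"rx": 0,"ry": 0,"rz": 2.62,"fingers": 1},
  {"dx": -3.36,"dy": 15.55,"dz": 5,"rx": 0,"ry": 0,"rz": 2.62,"fingers": 1},
])

```text
t: 6.5
ee_pos: [0.5993, 0.2698, 0.2478]
ee_rot: [-0.349, -3.119, 0.002]
contact_force: [-0.8, -1.1, -0.2]
finger_gap: 0.998
grasp_force: 0.0
```

```bash
python3 - <<'E'
from h import *
from fit import c3
print('rack',[ray_z('',155+u/5,50+v/5,.014,c3) for u,v in((262,255),(65,98),(415,68),(115,438),(442,415))])
c=camera_info('wrist');pic('wrist','w4')
for n in ['cake_ring_mid','square_tin_mid','oblong_tin_mid']: print(n,tip(n,'wrist',k=1,info=c))
p,r=T();print(p,yaw());go(0.6,0.268,0.162,77)
E
```

```text
rack [array([ 0.4255, -0.2739,  0.014 ]), array([ 0.3818, -0.3286,  0.014 ]), array([ 0.3742, -0.2269,  0.014 ]), array([ 0.4796, -0.3226,  0.014 ]), array([ 0.4729, -0.2208,  0.014 ])]
cake_ring_mid []
square_tin_mid []
oblong_tin_mid []
[0.6008 0.2654 0.2517] 76.83941771594523
go d [0.05 0.08 2.99] r [ 0.01  0.02 -0.03] rows 2.2 0.0
```

View pics/w4.png

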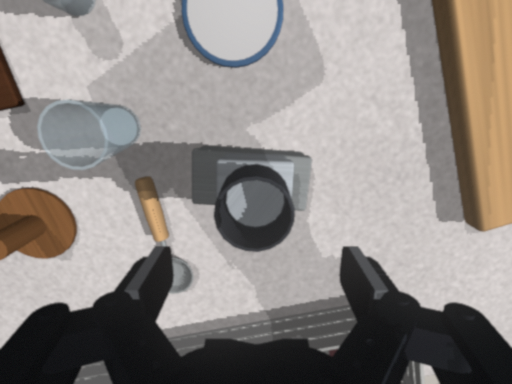

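carry_out([
  {"dx": 0.05,"dy": 0.06,"dz": 1.5,"rx": 0,"ry": 0,"rz": 0,"fingers": 1},
  {"dx": 0.05,"dy": 0.06,"dz": 2.98,"rx": 0,"ry": 0,"rz": 0,"fingers": 1},
  {"dx": 0.05,"dy": 0.06,"dz": 2.98,"rx": 0,"ry": 0,"rz": 0,"fingers": 1},
  {"dx": 0.05,"dy": 0.06,"dz": 2.98,"rx": 0,"ry": 0,"rz": 0,"fingers": 1},
  {"dx": 0.05,"dy": 0.06,"dz": 2.98,"rx": 0,"ry": 0,"rz": 0,"fingers": 1},
  {"dx": 0.05,"dy": 0.06,"dz": 2.98,"rx": 0,"ry": 0,"rz": 0,"fingers": 0.5},
  {"dx": 0.05,"dy": 0.06,"dz": 2.98,"rx": 0,"ry": 0,"rz": 0,"fingers": 0.5},
  {"dx": 0.05,"dy": 0.06,"dz": 2.98,"rx": 0,"ry": 0,"rz": 0,"fingers": 0.5},
  {"dx": 0.05,"dy": 0.06,"dz": 2.98,"rx": 0,"ry": 0,"rz": 0,"fingers": 0.5},
  {"dx": 0.05,"dy": 0.06,"dz": 2.98,"rx": 0,"ry": 0,"rz": 0,"fingers": 0.5},
  {"dx": 0.05,"dy": 0.06,"dz": 2.98,"rx": 0,"ry": 0,"rz": 0,"fingers": 0.5},
])

```text
t: 7.62
ee_pos: [0.6013, 0.2688, 0.1648]
ee_rot: [0.358, 3.115, 0.004]
contact_force: [0.6, -0.7, 5.8]
finger_gap: 0.657
grasp_force: 64.3
```

```bash
python3 - <<'E'
from h import *
s=readout.sense();p,r=T();print(p,s['finger_gap'],s['grasp_force'],s['contact_force'],s['t']);go(p[0],p[1],.26);go(.6015,.003,.26);go(.6015,.003,.15)
E
```

```text
[0.6013 0.2688 0.1648] 0.6569313799344959 64.33038679417223 [ 0.6083 -0.7021  5.751 ] 7.6167
go d [-0.02  0.01 -3.17] r [0. 0. 0.] rows 2.3 0.0
go d [-2.04 -8.62 -3.19] r [0. 0. 0.] rows 6.8 0.0
go d [-2.01 -8.63  0.48] r [0. 0. 0.] rows 6.4 0.0
```

carry_out([
  {"dx": 0,"dy": 0,"dz": -1,"rx": 0,"ry": 0,"rz": 0,"fingers": 0.5},
  {"dx": 0,"dy": 0,"dz": -2,"rx": 0,"ry": 0,"rz": 0,"fingers": 0.5},
  {"dx": 0,"dy": 0,"dz": -3.2,"rx": 0,"ry": 0,"rz": 0,"fingers": 0.5},
  {"dx": 0,"dy": 0,"dz": -3.2,"rx": 0,"ry": 0,"rz": 0,"fingers": 0.5},
  {"dx": -0.7,"dy": -3,"dz": -3.2,"rx": 0,"ry": 0,"rz": 0,"fingers": 0.5},
  {"dx": -1.4,"dy": -6,"dz": -3.2,"rx": 0,"ry": 0,"rz": 0,"fingers": 0.5},
  {"dx": -2.03,"dy": -8.62,"dz": -3.2,"rx": 0,"ry": 0,"rz": 0,"fingers": 0.5},
  {"dx": -2.03,"dy": -8.62,"dz": -3.2,"rx": 0,"ry": 0,"rz": 0,"fingers": 0.5},
  {"dx": -2.03,"dy": -8.62,"dz": -3.2,"rx": 0,"ry": 0,"rz": 0,"fingers": 0.5},
  {"dx": -2.03,"dy": -8.62,"dz": -3.2,"rx": 0,"ry": 0,"rz": 0,"fingers": 0.5},
  {"dx": -2.03,"dy": -8.62,"dz": -3.2,"rx": 0,"ry": 0,"rz": 0,"fingers": 0.5},
  {"dx": -2.03,"dy": -8.62,"dz": -3.2,"rx": 0,"ry": 0,"rz": 0,"fingers": 0.5},
])

```text
t: 8.62
ee_pos: [0.6004, -0.0017, 0.2572]
ee_rot: [0.368, 3.119, -0.003]
contact_force: [0.2, -0.5, -0.1]
finger_gap: 0.651
grasp_force: 64.7
```

```bash
python3 - <<'E'
from h import *
s=readout.sense();p,r=T();print(p,r.as_matrix()[:,2],s['finger_gap'],s['grasp_force'],s['contact_force'],s['t'])
go(.6015,.003,.15);
pic('wrist');a=pic('scene');b=pic('side')
for cam in('wrist','scene','side'):
  for n in ('cake_ring_mid','push_stand'): print(cam,n,tip(n,cam,k=2))
print('sq',tip('square_tin_mid','scene'),tip('square_tin_mid','side'))
w=np.hstack([cv2.resize(a[150:300,150:350],(400,300)),cv2.resize(b[150:300,150:350],(400,300))])
cv2.imwrite('pics/c1.png',w[:,:,::-1])
E
```

```text
[ 0.6004 -0.0017  0.2572] [ 0.001  -0.0018 -1.    ] 0.6505691686458075 64.73062151111662 [ 0.2294 -0.547  -0.1164] 8.6167
go d [0.01 0.17 3.57] r [0. 0. 0.] rows 2.6 0.0
wrist cake_ring_mid []
wrist push_stand [(array([ 0.6042,  0.0166, -0.0034]), 0.63)]
scene cake_ring_mid [(array([0.5951, 0.0001, 0.2001]), 0.66), (array([ 0.4242, -0.2779,  0.0014]), 0.39)]
scene push_stand [(array([0.6007, 0.0019, 0.0006]), 0.63), (array([ 0.4355,  0.2766, -0.002 ]), 0.52)]
side cake_ring_mid [(array([0.5998, 0.0023, 0.2038]), 0.6)]
side push_stand [(array([ 0.6048,  0.0002, -0.0012]), 0.81), (array([0.5996, 0.2652, 0.0657]), 0.59)]
sq [(array([0.5995, 0.2661, 0.0691]), 0.71)] [(array([0.6011, 0.2664, 0.0641]), 0.93)]
```

View pics/c1.png

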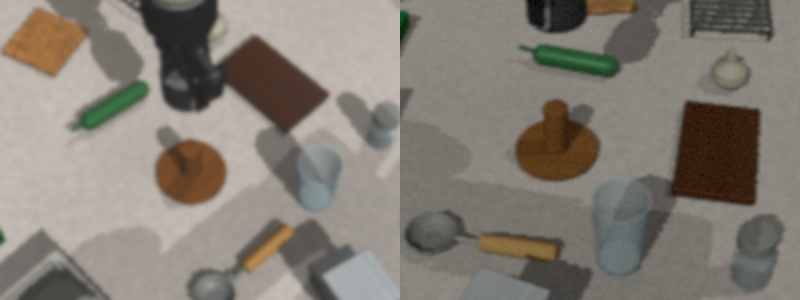

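```bash
python3 - <<'E'
from h import *
a=pic('scene');b=pic('side')
from fit import *
for cam,im in(('scene',a),('side',b)):
    c=camera_info(cam);cv2.imwrite('pics/t.png',im[:,:,::-1])
    box=(215,200,275,260) if cam=='scene' else (200,190,260,245)
    m=mask('pics/t.png',lambda h,s,v:(h<20)&(s>110),box)
    print(cam,circ(cont(m,.008,c),45)); ys,xs=np.nonzero(m); 
    t=ys.min(); print('top row',t,xs[ys==t+3].min(),xs[ys==t+3].max())
c=camera_info('scene');print(ray_z('',243.5,227.5,.064,c),ray_z('',227.5,203.5,.064,camera_info('side')))
print(T()[0]);go(.6015,.003,.15)
E
```

```text
scene [605.8917   1.4733]
top row 221 236 255
side [602.4353   6.8493]
top row 200 222 233
[0.6109 0.0087 0.064 ] [0.6015 0.0049 0.064 ]
[0.6004 0.0031 0.2568]
go d [-0.04  0.    3.56] r [0. 0. 0.] rows 2.6 0.0
```

carry_out([
  {"dx": -0.13,"dy": 0.0,"dz": 1,"rx": 0,"ry": 0,"rz": 0,"fingers": 0.5},
  {"dx": -0.13,"dy": 0.0,"dz": 2,"rx": 0,"ry": 0,"rz": 0,"fingers": 0.5},
  {"dx": -0.13,"dy": 0.0,"dz": 3,"rx": 0,"ry": 0,"rz": 0,"fingers": 0.5},
  {"dx": -0.13,"dy": 0.0,"dz": 3.55,"rx": 0,"ry": 0,"rz": 0,"fingers": 0.5},
  {"dx": -0.13,"dy": 0.0,"dz": 3.55,"rx": 0,"ry": 0,"rz": 0,"fingers": 0.5},
  {"dx": -0.13,"dy": 0.0,"dz": 3.55,"rx": 0,"ry": 0,"rz": 0,"fingers": 0.5},
  {"dx": -0.13,"dy": 0.0,"dz": 3.55,"rx": 0,"ry": 0,"rz": 0,"fingers": 0.5},
])

```text
t: 9.85
ee_pos: [0.6052, 0.0017, 0.1522]
ee_rot: [0.358, 3.118, 0.0]
contact_force: [-0.4, -0.6, -1.4]
finger_gap: 0.652
grasp_force: 64.7
```

```bash
python3 - <<'E'
from h import *
a=pic('scene');b=pic('side');pic('wrist')
for cam in('scene','side'):
  for n in ('cake_ring_mid','push_stand'): print(cam,n,tip(n,cam,k=2))
print('w',tip('push_stand','wrist'),tip('cake_ring_mid','wrist'))
w=np.hstack([cv2.resize(a[180:255,200:300],(400,300),interpolation=cv2.INTER_CUBIC),cv2.resize(b[160:250,170:290],(400,300),interpolation=cv2.INTER_CUBIC)])
cv2.imwrite('pics/c2.png',w[:,:,::-1]);s=readout.sense();print(T()[0],s['contact_force'],s['finger_gap'])
E
```

```text
scene cake_ring_mid [(array([0.6035, 0.0024, 0.0944]), 0.45), (array([ 0.4246, -0.2797,  0.0024]), 0.26)]
scene push_stand [(array([ 0.6024,  0.0012, -0.001 ]), 0.58)]
side cake_ring_mid [(array([ 0.6074, -0.0014,  0.0959]), 0.74), (array([ 0.5993, -0.2935, -0.0015]), 0.37)]
side push_stand [(array([ 0.6034,  0.0002, -0.0032]), 0.97), (array([0.518 , 0.1367, 0.0016]), 0.18)]
w [(array([ 0.6034,  0.0065, -0.004 ]), 0.89)] []
[0.6043 0.0018 0.1508] [-0.1136 -0.0761 -0.9376] 0.6546467725346317
```

View pics/c2.png

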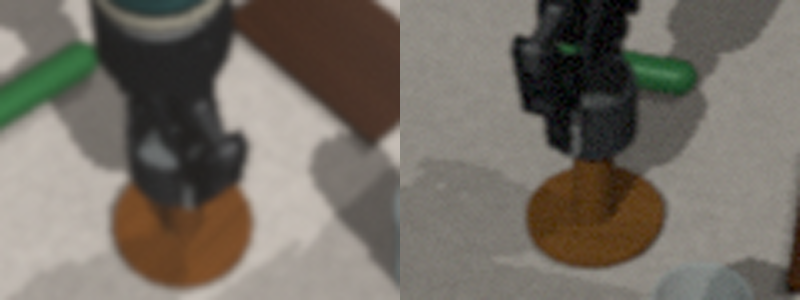

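carry_out([
  {"dx": 0.04,"dy": 0.02,"dz": 0.2,"rx": 0,"ry": 0,"rz": 0,"fingers": 0.5},
  {"dx": 0.04,"dy": 0.02,"dz": 0.3,"rx": 0,"ry": 0,"rz": 0,"fingers": 0.5},
  {"dx": 0.04,"dy": 0.02,"dz": 0.4,"rx": 0,"ry": 0,"rz": 0,"fingers": 0.5},
  {"dx": 0.04,"dy": 0.02,"dz": 0.5,"rx": 0,"ry": 0,"rz": 0,"fingers": 0.5},
  {"dx": 0.04,"dy": 0.02,"dz": 0.5,"rx": 0,"ry": 0,"rz": 0,"fingers": 0.5},
])

```text
t: 10.72
ee_pos: [0.6026, 0.0027, 0.1341]
ee_rot: [-0.358, -3.119, -0.0]
contact_force: [0.4, 0.8, 0.4]
finger_gap: 0.656
grasp_force: 64.7
```

carry_out([
  {"dx": 0,"dy": 0,"dz": 0.2,"rx": 0,"ry": 0,"rz": 0,"fingers": 0.5},
  {"dx": 0,"dy": 0,"dz": 0.4,"rx": 0,"ry": 0,"rz": 0,"fingers": 0.5},
  {"dx": 0,"dy": 0,"dz": 0.6,"rx": 0,"ry": 0,"rz": 0,"fingers": 0.5},
  {"dx": 0,"dy": 0,"dz": 0.8,"rx": 0,"ry": 0,"rz": 0,"fingers": 0.5},
  {"dx": 0,"dy": 0,"dz": 1.0,"rx": 0,"ry": 0,"rz": 0,"fingers": 0.5},
  {"dx": 0,"dy": 0,"dz": 1.2,"rx": 0,"ry": 0,"rz": 0,"fingers": 0.5},
  {"dx": 0,"dy": 0,"dz": 1.4,"rx": 0,"ry": 0,"rz": 0,"fingers": 0.5},
  {"dx": 0,"dy": 0,"dz": 1.5,"rx": 0,"ry": 0,"rz": 0,"fingers": 0.5},
  {"dx": 0,"dy": 0,"dz": 1.5,"rx": 0,"ry": 0,"rz": 0,"fingers": 0.5},
  {"dx": 0,"dy": 0,"dz": 1.5,"rx": 0,"ry": 0,"rz": 0,"fingers": 0.5},
])

```text
t: 11.55
ee_pos: [0.6031, 0.0027, 0.0901]
ee_rot: [-0.359, -3.121, -0.0]
contact_force: [-0.7, 0.6, -0.2]
finger_gap: 0.651
grasp_force: 64.7
```

carry_out([
  {"dx": 0,"dy": 0,"dz": 0.08,"rx": 0,"ry": 0,"rz": 0,"fingers": 0.5},
  {"dx": 0,"dy": 0,"dz": 0.13,"rx": 0,"ry": 0,"rz": 0,"fingers": 0.5},
  {"dx": 0,"dy": 0,"dz": 0.16,"rx": 0,"ry": 0,"rz": 0,"fingers": 0.5},
  {"dx": 0,"dy": 0,"dz": 0.16,"rx": 0,"ry": 0,"rz": 0,"fingers": 0.5},
  {"dx": 0,"dy": 0,"dz": 0.16,"rx": 0,"ry": 0,"rz": 0,"fingers": 0.5},
])

```text
t: 11.97
ee_pos: [0.6032, 0.0027, 0.0856]
ee_rot: [0.359, 3.121, 0.0]
contact_force: [-0.1, 0.0, -0.8]
finger_gap: 0.654
grasp_force: 64.7
```

Release and rise, then look at the base on the peg.

carry_out([
  {"dx": 0,"dy": 0,"dz": 0,"rx": 0,"ry": 0,"rz": 0,"fingers": 0.8},
  {"dx": 0,"dy": 0,"dz": 0,"rx": 0,"ry": 0,"rz": 0,"fingers": 1},
  {"dx": 0,"dy": 0,"dz": 0,"rx": 0,"ry": 0,"rz": 0,"fingers": 1},
  {"dx": 0,"dy": 0,"dz": 0,"rx": 0,"ry": 0,"rz": 0,"fingers": 1},
  {"dx": 0,"dy": 0,"dz": -0.5,"rx": 0,"ry": 0,"rz": 0,"fingers": 1},
  {"dx": 0,"dy": 0,"dz": -1.2,"rx": 0,"ry": 0,"rz": 0,"fingers": 1},
  {"dx": 0,"dy": 0,"dz": -2.4,"rx": 0,"ry": 0,"rz": 0,"fingers": 1},
  {"dx": 0,"dy": 0,"dz": -3.6,"rx": 0,"ry": 0,"rz": 0,"fingers": 1},
  {"dx": 0,"dy": 0,"dz": -4.8,"rx": 0,"ry": 0,"rz": 0,"fingers": 1},
  {"dx": 1.5,"dy": 0,"dz": -5,"rx": 0,"ry": 0,"rz": 0,"fingers": 1},
  {"dx": 1.5,"dy": 0,"dz": -5,"rx": 0,"ry": 0,"rz": 0,"fingers": 1},
  {"dx": 1.5,"dy": 0,"dz": -5,"rx": 0,"ry": 0,"rz": 0,"fingers": 1},
])

```text
t: 12.97
ee_pos: [0.5579, 0.0134, 0.2364]
ee_rot: [0.357, 3.12, 0.0]
contact_force: [0.6, 0.2, -0.3]
finger_gap: 1.0
grasp_force: 0.0
```

```bash
python3 - <<'E'
from h import *
c=camera_info('wrist');a=pic('wrist');pic('scene');b=pic('side')
for cam in('wrist','scene','side'):
  for n in ('ring_base_mid','cake_ring_mid','push_stand'): print(cam,n,tip(n,cam,k=1))
w=np.hstack([cv2.resize(a[60:285,120:420],(400,300),interpolation=cv2.INTER_CUBIC),cv2.resize(b[160:250,170:290],(400,300),interpolation=cv2.INTER_CUBIC)])
cv2.imwrite('pics/c3.png',w[:,:,::-1]);s=readout.sense();print(T()[0],s['t']);go(.603,.003,.134)
E
```

```text
wrist ring_base_mid [(array([0.6002, 0.0025, 0.0665]), 0.58)]
wrist cake_ring_mid []
wrist push_stand [(array([ 0.6041,  0.006 , -0.0052]), 0.6)]
scene ring_base_mid [(array([0.599 , 0.0035, 0.0665]), 0.64)]
scene cake_ring_mid [(array([0.6003, 0.0033, 0.0287]), 0.78)]
scene push_stand [(array([0.5991, 0.0013, 0.0022]), 0.85)]
side ring_base_mid [(array([ 0.6027, -0.002 ,  0.068 ]), 0.77)]
side cake_ring_mid [(array([0.607 , 0.0009, 0.0301]), 0.82)]
side push_stand [(array([ 0.6044,  0.001 , -0.0005]), 0.66)]
[0.5595 0.0128 0.2353] 13.5667
go d [-1.49  0.01  3.37] r [0. 0. 0.] rows 2.7 0.0
```

View pics/c3.png

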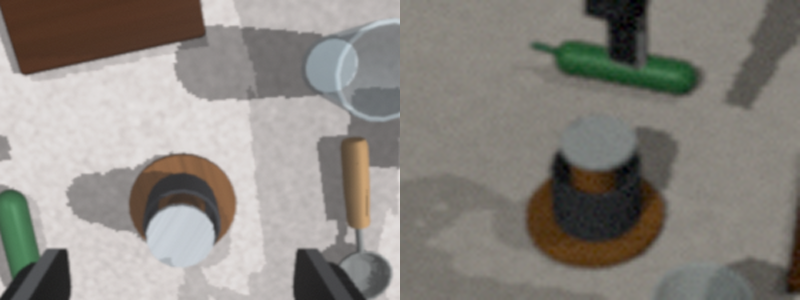

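carry_out([
  {"dx": -1.43,"dy": 0.0,"dz": 1,"rx": 0,"ry": 0,"rz": 0,"fingers": 1},
  {"dx": -1.43,"dy": 0.0,"dz": 2,"rx": 0,"ry": 0,"rz": 0,"fingers": 1},
  {"dx": -1.43,"dy": 0.0,"dz": 3,"rx": 0,"ry": 0,"rz": 0,"fingers": 1},
  {"dx": -1.43,"dy": 0.0,"dz": 3.35,"rx": 0,"ry": 0,"rz": 0,"fingers": 1},
  {"dx": -1.43,"dy": 0.0,"dz": 3.35,"rx": 0,"ry": 0,"rz": 0,"fingers": 1},
  {"dx": -1.43,"dy": 0.0,"dz": 3.35,"rx": 0,"ry": 0,"rz": 0,"fingers": 0.4},
  {"dx": -1.43,"dy": 0.0,"dz": 3.35,"rx": 0,"ry": 0,"rz": 0,"fingers": 0.4},
  {"dx": -1.43,"dy": 0.0,"dz": 3.35,"rx": 0,"ry": 0,"rz": 0,"fingers": 0.4},
  {"dx": -1.43,"dy": 0.0,"dz": 3.35,"rx": 0,"ry": 0,"rz": 0,"fingers": 0.4},
  {"dx": -1.43,"dy": 0.0,"dz": 3.35,"rx": 0,"ry": 0,"rz": 0,"fingers": 0.4},
  {"dx": -1.43,"dy": 0.0,"dz": 3.35,"rx": 0,"ry": 0,"rz": 0,"fingers": 0.4},
])

```text
t: 14.48
ee_pos: [0.6016, 0.0031, 0.1366]
ee_rot: [0.358, 3.118, 0.0]
contact_force: [0.5, 0.1, 0.2]
finger_gap: 0.399
grasp_force: 0.0
```

carry_out([
  {"dx": 0,"dy": 0.0,"dz": 0,"rx": 0,"ry": 0,"rz": 0,"fingers": 1},
  {"dx": 0,"dy": 0.0,"dz": 0,"rx": 0,"ry": 0,"rz": 0,"fingers": 1},
  {"dx": 0,"dy": 0.0,"dz": 0,"rx": 0,"ry": 0,"rz": 0,"fingers": 1},
  {"dx": 0,"dy": 0.0,"dz": 0,"rx": 0,"ry": 0,"rz": 0,"fingers": 1},
])

```text
t: 14.82
ee_pos: [0.601, 0.0032, 0.1348]
ee_rot: [-0.359, -3.121, -0.0]
contact_force: [-0.2, -0.0, 0.1]
finger_gap: 0.942
grasp_force: 0.0
```

```bash
python3 - <<'E'
from h import *
pic('scene');b=pic('side')
for cam in('scene','side'):
  for n in ('ring_base_mid',): print(cam,n,tip(n,cam,k=1))
cv2.imwrite('pics/c4.png',cv2.resize(b[150:250,170:290],(600,500),interpolation=cv2.INTER_CUBIC)[:,:,::-1]);print(T()[0])
E
```

```text
scene ring_base_mid [(array([ 0.5779, -0.0808,  0.0003]), 0.54)]
side ring_base_mid [(array([ 0.581 , -0.0851,  0.0032]), 0.62)]
[0.6011 0.0032 0.1349]
```

View pics/c4.png

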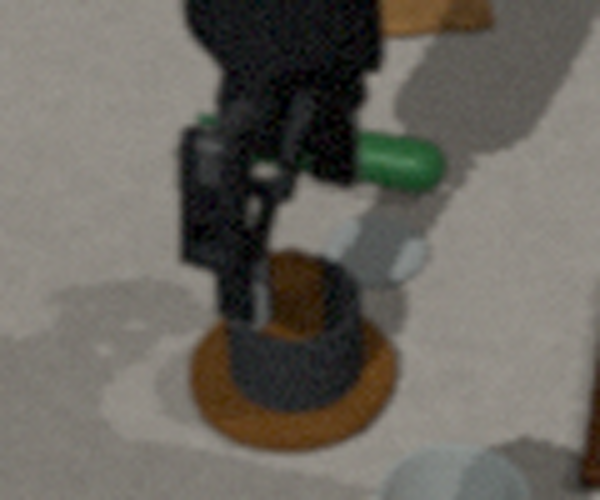

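```bash
python3 - <<'E'
from h import *
go(.58,-.05,.25,0);go(.6011,.0032,.25)
E
```

```text
go d [ 0.28 -1.89 -3.84] r [-0.   -0.   15.38] rows 3.1 10.7
go d [-0.    0.   -3.84] r [0. 0. 0.] rows 2.8 0.0
```

carry_out([
  {"dx": 0,"dy": 0,"dz": -1.3,"rx": 0,"ry": 0,"rz": 0,"fingers": 1},
  {"dx": 0,"dy": 0,"dz": -2.5,"rx": 0,"ry": 0,"rz": 0,"fingers": 1},
  {"dx": 0.28,"dy": -1.89,"dz": -3.84,"rx": 0,"ry": 0,"rz": 2,"fingers": 1},
  {"dx": 0.28,"dy": -1.89,"dz": -3.84,"rx": 0,"ry": 0,"rz": 15.38,"fingers": 1},
  {"dx": 0.28,"dy": -1.89,"dz": -3.84,"rx": 0,"ry": 0,"rz": 15.38,"fingers": 1},
  {"dx": 0.28,"dy": -1.89,"dz": -3.84,"rx": 0,"ry": 0,"rz": 15.38,"fingers": 1},
  {"dx": 0.28,"dy": -1.89,"dz": -3.84,"rx": 0,"ry": 0,"rz": 15.38,"fingers": 1},
  {"dx": 0.28,"dy": -1.89,"dz": -3.84,"rx": 0,"ry": 0,"rz": 15.38,"fingers": 1},
  {"dx": 0.28,"dy": -1.89,"dz": -3.84,"rx": 0,"ry": 0,"rz": 15.38,"fingers": 1},
  {"dx": 0.28,"dy": -1.89,"dz": -3.84,"rx": 0,"ry": 0,"rz": 15.38,"fingers": 1},
  {"dx": 0.28,"dy": -1.89,"dz": -3.84,"rx": 0,"ry": 0,"rz": 15.38,"fingers": 1},
  {"dx": 0.28,"dy": -1.89,"dz": -3.84,"rx": 0,"ry": 0,"rz": 15.38,"fingers": 1},
  {"dx": 0.28,"dy": -1.89,"dz": -3.84,"rx": 0,"ry": 0,"rz": 15.38,"fingers": 1},
  {"dx": 0.28,"dy": -1.89,"dz": -3.84,"rx": 0,"ry": 0,"rz": 15.38,"fingers": 1},
  {"dx": 0.28,"dy": -1.89,"dz": -3.84,"rx": 0,"ry": 0,"rz": 15.38,"fingers": 1},
  {"dx": 0.28,"dy": -1.89,"dz": -3.84,"rx": 0,"ry": 0,"rz": 15.38,"fingers": 1},
])

```text
t: 16.35
ee_pos: [0.5801, -0.0502, 0.2502]
ee_rot: [-2.219, -2.224, -0.0]
contact_force: [-0.4, -0.1, 0.5]
finger_gap: 0.999
grasp_force: 0.0
```

```bash
python3 - <<'E'
from h import *
a=pic('wrist','w5');pic('scene');pic('side')
for cam in('wrist','scene','side'):
  for n in ('ring_base_mid','cake_ring_mid'): print(cam,n,tip(n,cam,k=2))
c=camera_info('wrist')
import json;json.dump({k:np.array(v).tolist() for k,v in c.items()},open('w5.json','w'))
print(T()[0],yaw());go(.58,-.084,.12,0)
E
```

```text
wrist ring_base_mid [(array([ 0.5777, -0.0789,  0.002 ]), 0.56)]
wrist cake_ring_mid []
scene ring_base_mid [(array([ 0.6045, -0.292 ,  0.0022]), 0.71), (array([ 0.4283, -0.019 , -0.0024]), 0.64)]
scene cake_ring_mid [(array([0.5993, 0.0042, 0.0274]), 0.81)]
side ring_base_mid [(array([ 0.5823, -0.0846,  0.0064]), 0.65)]
side cake_ring_mid [(array([0.6025, 0.0027, 0.0292]), 0.85)]
[ 0.5801 -0.0502  0.2502] 0.005508688751393919
go d [-1.13 -0.    4.34] r [-0. -0.  0.] rows 3.2 0.0
```

View pics/w5.png

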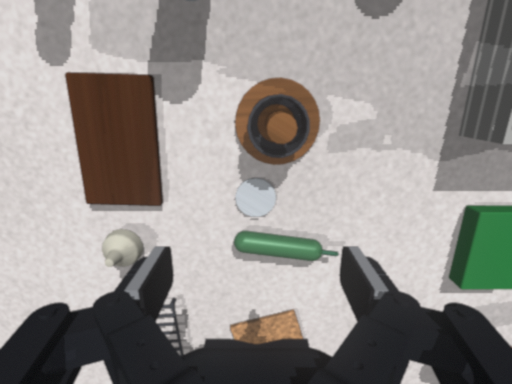

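```bash
python3 - <<'E'
from fit import *
c5=json.load(open('w5.json'))
m=mask('pics/w5.png',lambda h,s,v:(h>95)&(h<130)&(s>22),(230,170,282,222));print(m.sum()/255)
W=cont(m,.005,c5);print('disc',circ(W,23.5),rect(W))
print(ray_z('',256,197,.005,c5))
print('board',rect(cont(mask('pics/w5.png',lambda h,s,v:(h<20)&(s>100)&(v<120),(60,65,168,212)),.012,c5)))
x,y=circ(W,23.5)/1000;go(x,y,.1,0);go(x,y,.075,0)
E
```

```text
0.0Traceback (most recent call last):
  File "<stdin>", line 4, in <module>
  File "fit.py", line 13, in cont
    ct=max(cv2.findContours(m,cv2.RETR_EXTERNAL,cv2.CHAIN_APPROX_NONE)[0],key=cv2.contourArea)
ValueError: max() iterable argument is empty
```

```bash
python3 - <<'E'
from fit import *
c5=json.load(open('w5.json'))
im=cv2.imread('pics/w5.png').astype(int);print(im[197,256],im[197,290],im[220,240])
m=np.zeros(im.shape[:2],np.uint8);d=im[...,0]-im[...,2];m[170:222,228:284]=((d>8)*255)[170:222,228:284];print(m.sum()/255)
W=cont(m,.005,c5);print('disc',circ(W,23.5),rect(W))
print(ray_z('',256,197,.005,c5))
print('board',rect(cont(mask('pics/w5.png',lambda h,s,v:(h<20)&(s>100)&(v<120),(60,65,168,212)),.012,c5)))
x,y=circ(W,23.5)/1000;go(x,y,.1,0);go(x,y,.075,0)
E
```

```text
[205 200 193] [204 206 212] [205 206 212]
993.0
disc [579.0774 -79.5394] [578.1 -83.6  39.1  44.1  76. ]
[ 0.5798 -0.0801  0.005 ]
board [432.9 -17.5 135.9  84.3  88.4]
go d [-0.98 -0.03  5.01] r [-0. -0.  0.] rows 3.7 0.0
go d [-0.98 -0.03  5.84] r [-0. -0.  0.] rows 4.3 0.0
```

carry_out([
  {"dx": -1.01,"dy": -0.02,"dz": 1.2,"rx": 0,"ry": 0,"rz": 0,"fingers": 0.7},
  {"dx": -1.01,"dy": -0.02,"dz": 2.4,"rx": 0,"ry": 0,"rz": 0,"fingers": 0.7},
  {"dx": -1.01,"dy": -0.02,"dz": 3.6,"rx": 0,"ry": 0,"rz": 0,"fingers": 0.7},
  {"dx": -1.01,"dy": -0.02,"dz": 4.8,"rx": 0,"ry": 0,"rz": 0,"fingers": 0.7},
  {"dx": -1.01,"dy": -0.02,"dz": 5.5,"rx": 0,"ry": 0,"rz": 0,"fingers": 0.7},
  {"dx": -1.01,"dy": -0.02,"dz": 5.5,"rx": 0,"ry": 0,"rz": 0,"fingers": 0.7},
  {"dx": -1.01,"dy": -0.02,"dz": 5.5,"rx": 0,"ry": 0,"rz": 0,"fingers": 0.7},
  {"dx": -1.01,"dy": -0.02,"dz": 5.5,"rx": 0,"ry": 0,"rz": 0,"fingers": 0.7},
])

```text
t: 17.47
ee_pos: [0.5808, -0.0807, 0.0873]
ee_rot: [2.219, 2.219, 0.003]
contact_force: [0.3, -0.5, 0.8]
finger_gap: 0.701
grasp_force: 0.0
```

carry_out([
  {"dx": 0,"dy": 0,"dz": 0.1,"rx": 0,"ry": 0,"rz": 0,"fingers": 0.7},
  {"dx": 0,"dy": 0,"dz": 0.2,"rx": 0,"ry": 0,"rz": 0,"fingers": 0.7},
  {"dx": 0,"dy": 0,"dz": 0.3,"rx": 0,"ry": 0,"rz": 0,"fingers": 0.7},
  {"dx": 0,"dy": 0,"dz": 0.37,"rx": 0,"ry": 0,"rz": 0,"fingers": 0.7},
  {"dx": 0,"dy": 0,"dz": 0.37,"rx": 0,"ry": 0,"rz": 0,"fingers": 0.7},
])

```text
t: 17.88
ee_pos: [0.5793, -0.0804, 0.0739]
ee_rot: [-2.221, -2.221, 0.0]
contact_force: [-0.4, -0.2, -0.5]
finger_gap: 0.7
grasp_force: 0.0
```

carry_out([
  {"dx": 0,"dy": 0,"dz": 0.1,"rx": 0,"ry": 0,"rz": 0,"fingers": 0.7},
  {"dx": 0,"dy": 0,"dz": 0.13,"rx": 0,"ry": 0,"rz": 0,"fingers": 0.7},
  {"dx": 0,"dy": 0,"dz": 0.13,"rx": 0,"ry": 0,"rz": 0,"fingers": 0.7},
])

```text
t: 18.13
ee_pos: [0.5792, -0.0804, 0.0697]
ee_rot: [-2.221, -2.221, 0.001]
contact_force: [0.1, 0.0, -0.4]
finger_gap: 0.697
grasp_force: 0.0
```

carry_out([
  {"dx": 0,"dy": 0,"dz": 0.03,"rx": 0,"ry": 0,"rz": 0,"fingers": 0.7},
  {"dx": 0,"dy": 0,"dz": 0.06,"rx": 0,"ry": 0,"rz": 0,"fingers": 0.7},
  {"dx": 0,"dy": 0,"dz": 0.06,"rx": 0,"ry": 0,"rz": 0,"fingers": 0.7},
])

```text
t: 18.38
ee_pos: [0.5794, -0.0805, 0.0682]
ee_rot: [-2.221, -2.221, 0.0]
contact_force: [-0.3, 0.6, 0.5]
finger_gap: 0.7
grasp_force: 0.0
```

carry_out([
  {"dx": 0,"dy": 0,"dz": 0.03,"rx": 0,"ry": 0,"rz": 0,"fingers": 0.7},
  {"dx": 0,"dy": 0,"dz": 0.05,"rx": 0,"ry": 0,"rz": 0,"fingers": 0.7},
  {"dx": 0,"dy": 0,"dz": 0.05,"rx": 0,"ry": 0,"rz": 0,"fingers": 0.7},
])

```text
t: 18.63
ee_pos: [0.5796, -0.0805, 0.0677]
ee_rot: [2.221, 2.221, 0.0]
contact_force: [-2.0, -0.1, 4.0]
finger_gap: 0.696
grasp_force: 2.0
```

carry_out([
  {"dx": 0,"dy": 0,"dz": -0.12,"rx": 0,"ry": 0,"rz": 0,"fingers": 0.7},
  {"dx": 0,"dy": 0,"dz": -0.12,"rx": 0,"ry": 0,"rz": 0,"fingers": 0.7},
  {"dx": 0,"dy": 0,"dz": -0.12,"rx": 0,"ry": 0,"rz": 0,"fingers": 0.42},
  {"dx": 0,"dy": 0,"dz": -0.12,"rx": 0,"ry": 0,"rz": 0,"fingers": 0.42},
  {"dx": 0,"dy": 0,"dz": -0.12,"rx": 0,"ry": 0,"rz": 0,"fingers": 0.42},
  {"dx": 0,"dy": 0,"dz": -0.12,"rx": 0,"ry": 0,"rz": 0,"fingers": 0.42},
])

```text
t: 19.13
ee_pos: [0.5799, -0.0806, 0.0713]
ee_rot: [2.221, 2.221, 0.001]
contact_force: [-0.2, 1.0, 5.6]
finger_gap: 0.509
grasp_force: 60.4
```

```bash
python3 - <<'E'
from h import *
go(.58,-.08,.25);go(.442,.280,.25);go(.442,.280,.12)
E
```

```text
go d [ 0.02  0.01 -5.96] r [0. 0. 0.] rows 4.3 0.0
go d [12.02 -4.59 -5.97] r [0. 0. 0.] rows 10.2 0.0
go d [12.02 -4.6  -1.63] r [0. 0. 0.] rows 9.3 0.0
```

carry_out([
  {"dx": 0,"dy": 0,"dz": -0.3,"rx": 0,"ry": 0,"rz": 0,"fingers": 0.42},
  {"dx": 0,"dy": 0,"dz": -1,"rx": 0,"ry": 0,"rz": 0,"fingers": 0.42},
  {"dx": 0,"dy": 0,"dz": -2,"rx": 0,"ry": 0,"rz": 0,"fingers": 0.42},
  {"dx": 0,"dy": 0,"dz": -3.2,"rx": 0,"ry": 0,"rz": 0,"fingers": 0.42},
  {"dx": 0,"dy": 0,"dz": -4.4,"rx": 0,"ry": 0,"rz": 0,"fingers": 0.42},
  {"dx": 0,"dy": 0,"dz": -5.6,"rx": 0,"ry": 0,"rz": 0,"fingers": 0.42},
  {"dx": 1,"dy": -0.4,"dz": -5.97,"rx": 0,"ry": 0,"rz": 0,"fingers": 0.42},
  {"dx": 2,"dy": -0.8,"dz": -5.97,"rx": 0,"ry": 0,"rz": 0,"fingers": 0.42},
  {"dx": 3.2,"dy": -1.2,"dz": -5.97,"rx": 0,"ry": 0,"rz": 0,"fingers": 0.42},
  {"dx": 4.4,"dy": -1.7,"dz": -5.97,"rx": 0,"ry": 0,"rz": 0,"fingers": 0.42},
  {"dx": 5.6,"dy": -2.1,"dz": -5.97,"rx": 0,"ry": 0,"rz": 0,"fingers": 0.42},
  {"dx": 6.8,"dy": -2.6,"dz": -5.97,"rx": 0,"ry": 0,"rz": 0,"fingers": 0.42},
  {"dx": 8,"dy": -3.1,"dz": -5.97,"rx": 0,"ry": 0,"rz": 0,"fingers": 0.42},
  {"dx": 9.2,"dy": -3.5,"dz": -5.97,"rx": 0,"ry": 0,"rz": 0,"fingers": 0.42},
  {"dx": 10.4,"dy": -4,"dz": -5.97,"rx": 0,"ry": 0,"rz": 0,"fingers": 0.42},
  {"dx": 11.3,"dy": -4.3,"dz": -5.97,"rx": 0,"ry": 0,"rz": 0,"fingers": 0.42},
  {"dx": 12.02,"dy": -4.6,"dz": -5.97,"rx": 0,"ry": 0,"rz": 0,"fingers": 0.42},
  {"dx": 12.02,"dy": -4.6,"dz": -5.97,"rx": 0,"ry": 0,"rz": 0,"fingers": 0.42},
  {"dx": 12.02,"dy": -4.6,"dz": -5.97,"rx": 0,"ry": 0,"rz": 0,"fingers": 0.42},
  {"dx": 12.02,"dy": -4.6,"dz": -5.97,"rx": 0,"ry": 0,"rz": 0,"fingers": 0.42},
])

```text
t: 20.8
ee_pos: [0.4415, 0.2797, 0.2494]
ee_rot: [2.221, 2.221, -0.001]
contact_force: [0.3, 1.3, -0.3]
finger_gap: 0.506
grasp_force: 61.0
```

```bash
python3 - <<'E'
from h import *
s=readout.sense();print(s['finger_gap'],s['grasp_force'],T()[0])
pic('scene');pic('side');pic('wrist','w6')
for cam in('scene','side','wrist'):
  for n in ('ring_base_mid','flat_plate'): print(cam,n,tip(n,cam,k=1))
go(.442,.280,.12)
E
```

```text
0.5060752832038778 60.986119508743286 [0.4415 0.2797 0.2494]
scene ring_base_mid [(array([0.4421, 0.2782, 0.1777]), 0.43)]
scene flat_plate [(array([ 0.4356,  0.2827, -0.0009]), 0.71)]
side ring_base_mid [(array([0.4466, 0.2751, 0.1825]), 0.7)]
side flat_plate [(array([ 0.4453,  0.2771, -0.0037]), 0.8)]
wrist ring_base_mid [(array([0.4396, 0.2817, 0.1841]), 0.64)]
wrist flat_plate [(array([0.4417, 0.2845, 0.0019]), 0.55)]
go d [0.01 0.01 4.32] r [0. 0. 0.] rows 3.1 0.0
```

carry_out([
  {"dx": 0,"dy": 0,"dz": 1.2,"rx": 0,"ry": 0,"rz": 0,"fingers": 0.42},
  {"dx": 0,"dy": 0,"dz": 2.4,"rx": 0,"ry": 0,"rz": 0,"fingers": 0.42},
  {"dx": 0,"dy": 0,"dz": 3.6,"rx": 0,"ry": 0,"rz": 0,"fingers": 0.42},
  {"dx": 0,"dy": 0,"dz": 4.6,"rx": 0,"ry": 0,"rz": 0,"fingers": 0.42},
  {"dx": 0,"dy": 0,"dz": 5.1,"rx": 0,"ry": 0,"rz": 0,"fingers": 0.42},
  {"dx": 0,"dy": 0,"dz": 5.3,"rx": 0,"ry": 0,"rz": 0,"fingers": 0.42},
  {"dx": 0,"dy": 0,"dz": 5.45,"rx": 0,"ry": 0,"rz": 0,"fingers": 0.42},
  {"dx": 0,"dy": 0,"dz": 5.57,"rx": 0,"ry": 0,"rz": 0,"fingers": 0.42},
  {"dx": 0,"dy": 0,"dz": 5.57,"rx": 0,"ry": 0,"rz": 0,"fingers": 0.42},
  {"dx": 0,"dy": 0,"dz": 5.57,"rx": 0,"ry": 0,"rz": 0,"fingers": 0.42},
  {"dx": 0,"dy": 0,"dz": 5.57,"rx": 0,"ry": 0,"rz": 0,"fingers": 0.42},
])

```text
t: 22.17
ee_pos: [0.4424, 0.2806, 0.084]
ee_rot: [2.221, 2.221, 0.004]
contact_force: [0.0, 0.7, -0.1]
finger_gap: 0.511
grasp_force: 61.0
```

carry_out([
  {"dx": 0,"dy": 0,"dz": 0,"rx": 0,"ry": 0,"rz": 0,"fingers": 0.55},
  {"dx": 0,"dy": 0,"dz": 0,"rx": 0,"ry": 0,"rz": 0,"fingers": 0.65},
  {"dx": 0,"dy": 0,"dz": 0,"rx": 0,"ry": 0,"rz": 0,"fingers": 0.75},
  {"dx": 0,"dy": 0,"dz": 0,"rx": 0,"ry": 0,"rz": 0,"fingers": 0.9},
  {"dx": 0,"dy": 0,"dz": -0.8,"rx": 0,"ry": 0,"rz": 0,"fingers": 1},
  {"dx": 0,"dy": 0,"dz": -2,"rx": 0,"ry": 0,"rz": 0,"fingers": 1},
  {"dx": 0,"dy": 0,"dz": -3.2,"rx": 0,"ry": 0,"rz": 0,"fingers": 1},
  {"dx": 0,"dy": 0,"dz": -4.4,"rx": 0,"ry": 0,"rz": 0,"fingers": 1},
  {"dx": 0,"dy": 0,"dz": -5.6,"rx": 0,"ry": 0,"rz": 0,"fingers": 1},
  {"dx": 0,"dy": 0,"dz": -6,"rx": 0,"ry": 0,"rz": 0,"fingers": 1},
  {"dx": 0,"dy": 0,"dz": -6,"rx": 0,"ry": 0,"rz": 0,"fingers": 1},
])

```text
t: 23.08
ee_pos: [0.4431, 0.281, 0.2678]
ee_rot: [2.219, 2.219, 0.015]
contact_force: [0.4, 0.5, 0.1]
finger_gap: 0.998
grasp_force: 0.0
```

```bash
python3 - <<'E'
from h import *
p=T()[0];print(p)
pic('scene','s7');pic('side','d7');c=camera_info('wrist');pic('wrist','w7')
import json;json.dump({k:np.array(v).tolist() for k,v in c.items()},open('w7.json','w'))
for cam in('scene','side','wrist'):
  for n in ('ring_base_mid','flat_plate','square_tin_mid','oblong_tin_mid'): print(cam,n,tip(n,cam,k=1))
go(.6,.267,.25,-13);go(.6,.267,.12,-13)
E
```

```text
[0.4431 0.281  0.2678]
scene ring_base_mid [(array([0.443 , 0.2804, 0.0136]), 0.69)]
scene flat_plate [(array([0.4316, 0.2785, 0.003 ]), 0.89)]
scene square_tin_mid [(array([0.5981, 0.2674, 0.0694]), 0.94)]
scene oblong_tin_mid [(array([0.6022, 0.2604, 0.0236]), 0.96)]
side ring_base_mid []
side flat_plate [(array([ 0.4465,  0.2809, -0.0012]), 0.87)]
side square_tin_mid [(array([0.6023, 0.2648, 0.0662]), 0.74)]
side oblong_tin_mid [(array([0.5936, 0.2586, 0.0187]), 0.82)]
wrist ring_base_mid [(array([0.4419, 0.2828, 0.0151]), 0.85)]
wrist flat_plate []
wrist square_tin_mid [(array([0.5997, 0.2641, 0.0672]), 0.68)]
wrist oblong_tin_mid [(array([0.5979, 0.2654, 0.0226]), 0.59)]
go d [-0.44  5.28  0.42] r [ 0.  -0.   2.6] rows 3.8 1.8
go d [-0.44  5.28  4.75] r [ 0.  -0.   2.6] rows 5.1 1.8
```

carry_out([
  {"dx": -0.1,"dy": 1.3,"dz": 0.42,"rx": 0,"ry": 0,"rz": 1,"fingers": 1},
  {"dx": -0.2,"dy": 2.6,"dz": 0.42,"rx": 0,"ry": 0,"rz": 2,"fingers": 1},
  {"dx": -0.3,"dy": 3.9,"dz": 0.42,"rx": 0,"ry": 0,"rz": 2.6,"fingers": 1},
  {"dx": -0.47,"dy": 5.28,"dz": 0.42,"rx": 0,"ry": 0,"rz": 2.6,"fingers": 1},
  {"dx": -0.47,"dy": 5.28,"dz": 0.42,"rx": 0,"ry": 0,"rz": 2.6,"fingers": 1},
  {"dx": -0.47,"dy": 5.28,"dz": 1.6,"rx": 0,"ry": 0,"rz": 2.6,"fingers": 1},
  {"dx": -0.47,"dy": 5.28,"dz": 2.8,"rx": 0,"ry": 0,"rz": 2.6,"fingers": 1},
  {"dx": -0.47,"dy": 5.28,"dz": 4,"rx": 0,"ry": 0,"rz": 2.6,"fingers": 1},
  {"dx": -0.47,"dy": 5.28,"dz": 4.75,"rx": 0,"ry": 0,"rz": 2.6,"fingers": 1},
  {"dx": -0.47,"dy": 5.28,"dz": 4.75,"rx": 0,"ry": 0,"rz": 2.6,"fingers": 1},
  {"dx": -0.47,"dy": 5.28,"dz": 4.75,"rx": 0,"ry": 0,"rz": 2.6,"fingers": 1},
])

```text
t: 24.75
ee_pos: [0.599, 0.2658, 0.1184]
ee_rot: [-2.458, -1.955, 0.006]
contact_force: [0.3, 1.2, 0.5]
finger_gap: 1.0
grasp_force: 0.0
```

carry_out([
  {"dx": 0,"dy": 0,"dz": 0,"rx": 0,"ry": 0,"rz": 0,"fingers": 0.6},
  {"dx": 0,"dy": 0,"dz": 0,"rx": 0,"ry": 0,"rz": 0,"fingers": 0.6},
  {"dx": 0,"dy": 0,"dz": 0,"rx": 0,"ry": 0,"rz": 0,"fingers": 0.6},
  {"dx": 0,"dy": 0,"dz": 0,"rx": 0,"ry": 0,"rz": 0,"fingers": 0.6},
  {"dx": 0,"dy": 0,"dz": 0,"rx": 0,"ry": 0,"rz": 0,"fingers": 0.6},
])

```text
t: 25.17
ee_pos: [0.6016, 0.2667, 0.124]
ee_rot: [2.457, 1.954, 0.011]
contact_force: [-0.4, 0.3, 6.5]
finger_gap: 0.74
grasp_force: 68.2
```

```bash
python3 - <<'E'
from h import *
print(T()[0],yaw());go(.6,.266,.25);go(.599,-.293,.25);go(.599,-.293,.10)
E
```

```text
[0.6016 0.2667 0.124 ] -13.004256584319775
go d [-0.02 -0.02 -4.2 ] r [0. 0. 0.] rows 3.0 0.0
go d [-18.18   4.14  -4.25] r [0. 0. 0.] rows 13.8 0.0
go d [-18.2    4.11   0.75] r [0. 0. 0.] rows 13.4 0.0
```

carry_out([
  {"dx": 0,"dy": 0,"dz": -0.4,"rx": 0,"ry": 0,"rz": 0,"fingers": 0.6},
  {"dx": 0,"dy": 0,"dz": -1,"rx": 0,"ry": 0,"rz": 0,"fingers": 0.6},
  {"dx": 0,"dy": 0,"dz": -2,"rx": 0,"ry": 0,"rz": 0,"fingers": 0.6},
  {"dx": 0,"dy": 0,"dz": -3.2,"rx": 0,"ry": 0,"rz": 0,"fingers": 0.6},
  {"dx": -0.7,"dy": 0.16,"dz": -4.2,"rx": 0,"ry": 0,"rz": 0,"fingers": 0.6},
  {"dx": -1.9,"dy": 0.43,"dz": -4.2,"rx": 0,"ry": 0,"rz": 0,"fingers": 0.6},
  {"dx": -3.2,"dy": 0.73,"dz": -4.2,"rx": 0,"ry": 0,"rz": 0,"fingers": 0.6},
  {"dx": -4.5,"dy": 1.02,"dz": -4.2,"rx": 0,"ry": 0,"rz": 0,"fingers": 0.6},
  {"dx": -5.8,"dy": 1.32,"dz": -4.2,"rx": 0,"ry": 0,"rz": 0,"fingers": 0.6},
  {"dx": -7.1,"dy": 1.6,"dz": -4.2,"rx": 0,"ry": 0,"rz": 0,"fingers": 0.6},
  {"dx": -8.4,"dy": 1.9,"dz": -4.2,"rx": 0,"ry": 0,"rz": 0,"fingers": 0.6},
  {"dx": -9.7,"dy": 2.2,"dz": -4.2,"rx": 0,"ry": 0,"rz": 0,"fingers": 0.6},
  {"dx": -11,"dy": 2.5,"dz": -4.2,"rx": 0,"ry": 0,"rz": 0,"fingers": 0.6},
  {"dx": -12.3,"dy": 2.8,"dz": -4.2,"rx": 0,"ry": 0,"rz": 0,"fingers": 0.6},
  {"dx": -13.6,"dy": 3.1,"dz": -4.2,"rx": 0,"ry": 0,"rz": 0,"fingers": 0.6},
  {"dx": -14.9,"dy": 3.4,"dz": -4.2,"rx": 0,"ry": 0,"rz": 0,"fingers": 0.6},
  {"dx": -16.2,"dy": 3.7,"dz": -4.2,"rx": 0,"ry": 0,"rz": 0,"fingers": 0.6},
  {"dx": -17.3,"dy": 3.95,"dz": -4.2,"rx": 0,"ry": 0,"rz": 0,"fingers": 0.6},
  {"dx": -18.18,"dy": 4.14,"dz": -4.2,"rx": 0,"ry": 0,"rz": 0,"fingers": 0.6},
  {"dx": -18.18,"dy": 4.14,"dz": -4.2,"rx": 0,"ry": 0,"rz": 0,"fingers": 0.6},
])

```text
t: 26.83
ee_pos: [0.5967, -0.2993, 0.2457]
ee_rot: [2.464, 1.946, -0.004]
contact_force: [-0.9, -0.2, -2.6]
finger_gap: 0.738
grasp_force: 67.4
```

carry_out([
  {"dx": 0,"dy": 0,"dz": 0,"rx": 0,"ry": 0,"rz": 0,"fingers": 0.6},
  {"dx": 0,"dy": 0,"dz": 0,"rx": 0,"ry": 0,"rz": 0,"fingers": 0.6},
  {"dx": 0,"dy": 0,"dz": 0,"rx": 0,"ry": 0,"rz": 0,"fingers": 0.6},
])

```text
t: 27.08
ee_pos: [0.5983, -0.2921, 0.2463]
ee_rot: [-2.457, -1.957, -0.001]
contact_force: [-0.1, -0.3, -1.4]
finger_gap: 0.739
grasp_force: 67.4
```

```bash
python3 - <<'E'
from h import *
print(T()[0],yaw(),readout.sense()['grasp_force'])
pic('scene');pic('side');c=camera_info('wrist');pic('wrist')
for cam in('scene','side','wrist'):
  for n in ('square_tin_mid','cork_mat','oblong_tin_mid'): print(cam,n,tip(n,cam,k=1))
go(.599,-.293,.25);go(.599,-.293,.095)
E
```

```text
[ 0.5983 -0.2921  0.2463] -12.932265681786483 67.38340973854065
scene square_tin_mid [(array([ 0.6018, -0.2923,  0.1911]), 0.87)]
scene cork_mat [(array([ 0.6028, -0.2949,  0.0044]), 0.8)]
scene oblong_tin_mid [(array([ 0.4245, -0.2768,  0.0023]), 0.65)]
side square_tin_mid []
side cork_mat [(array([ 0.6043, -0.295 , -0.0018]), 0.84)]
side oblong_tin_mid [(array([0.5948, 0.2566, 0.0178]), 0.69)]
wrist square_tin_mid [(array([ 0.6022, -0.2897,  0.1906]), 0.9)]
wrist cork_mat [(array([ 0.5987, -0.2935,  0.0041]), 0.85)]
wrist oblong_tin_mid []
go d [ 0.02  0.02 -0.13] r [0. 0. 0.] rows 0.1 0.0
go d [0.02 0.02 5.03] r [0. 0. 0.] rows 3.6 0.0
```

carry_out([
  {"dx": 0,"dy": 0,"dz": 1.2,"rx": 0,"ry": 0,"rz": 0,"fingers": 0.6},
  {"dx": 0,"dy": 0,"dz": 2.4,"rx": 0,"ry": 0,"rz": 0,"fingers": 0.6},
  {"dx": 0,"dy": 0,"dz": 3.5,"rx": 0,"ry": 0,"rz": 0,"fingers": 0.6},
  {"dx": 0,"dy": 0,"dz": 4.4,"rx": 0,"ry": 0,"rz": 0,"fingers": 0.6},
  {"dx": 0,"dy": 0,"dz": 4.8,"rx": 0,"ry": 0,"rz": 0,"fingers": 0.6},
  {"dx": 0,"dy": 0,"dz": 5.05,"rx": 0,"ry": 0,"rz": 0,"fingers": 0.6},
  {"dx": 0,"dy": 0,"dz": 5.2,"rx": 0,"ry": 0,"rz": 0,"fingers": 0.6},
  {"dx": 0,"dy": 0,"dz": 5.2,"rx": 0,"ry": 0,"rz": 0,"fingers": 0.6},
  {"dx": 0,"dy": 0,"dz": 5.2,"rx": 0,"ry": 0,"rz": 0,"fingers": 0.6},
  {"dx": 0,"dy": 0,"dz": 5.2,"rx": 0,"ry": 0,"rz": 0,"fingers": 0.6},
])

```text
t: 28.52
ee_pos: [0.5994, -0.294, 0.0926]
ee_rot: [2.455, 1.953, 0.003]
contact_force: [0.5, -0.3, -1.8]
finger_gap: 0.739
grasp_force: 67.4
```

carry_out([
  {"dx": 0,"dy": 0,"dz": 0.05,"rx": 0,"ry": 0,"rz": 0,"fingers": 0.6},
  {"dx": 0,"dy": 0,"dz": 0.1,"rx": 0,"ry": 0,"rz": 0,"fingers": 0.6},
  {"dx": 0,"dy": 0,"dz": 0.13,"rx": 0,"ry": 0,"rz": 0,"fingers": 0.6},
  {"dx": 0,"dy": 0,"dz": 0.13,"rx": 0,"ry": 0,"rz": 0,"fingers": 0.6},
])

```text
t: 28.85
ee_pos: [0.5988, -0.2937, 0.0881]
ee_rot: [2.457, 1.954, 0.002]
contact_force: [-1.3, -0.3, 5.0]
finger_gap: 0.745
grasp_force: 67.8
```

Contact with the mat: release, rise, and check.

carry_out([
  {"dx": 0,"dy": 0,"dz": 0,"rx": 0,"ry": 0,"rz": 0,"fingers": 0.85},
  {"dx": 0,"dy": 0,"dz": 0,"rx": 0,"ry": 0,"rz": 0,"fingers": 1},
  {"dx": 0,"dy": 0,"dz": 0,"rx": 0,"ry": 0,"rz": 0,"fingers": 1},
  {"dx": 0,"dy": 0,"dz": 0,"rx": 0,"ry": 0,"rz": 0,"fingers": 1},
  {"dx": 0,"dy": 0,"dz": -0.8,"rx": 0,"ry": 0,"rz": 0,"fingers": 1},
  {"dx": 0,"dy": 0,"dz": -2,"rx": 0,"ry": 0,"rz": 0,"fingers": 1},
  {"dx": 0,"dy": 0,"dz": -3.2,"rx": 0,"ry": 0,"rz": 0,"fingers": 1},
  {"dx": 0,"dy": 0,"dz": -4.4,"rx": 0,"ry": 0,"rz": 0,"fingers": 1},
  {"dx": 0,"dy": 0,"dz": -5.4,"rx": 0,"ry": 0,"rz": 0,"fingers": 1},
  {"dx": 0,"dy": 0,"dz": -5.4,"rx": 0,"ry": 0,"rz": 0,"fingers": 1},
])

```text
t: 29.68
ee_pos: [0.6004, -0.2946, 0.2579]
ee_rot: [2.447, 1.946, 0.009]
contact_force: [0.9, -0.5, 1.3]
finger_gap: 1.003
grasp_force: 0.0
```

```bash
python3 - <<'E'
from h import *
print(T()[0],yaw(),readout.sense()['t'])
pic('scene');pic('side');c=camera_info('wrist');pic('wrist')
for cam in('scene','side','wrist'):
  for n in ('square_tin_mid','cork_mat','oblong_tin_mid','cake_ring_mid'): print(cam,n,tip(n,cam,k=1))
go(.597,.261,.25,-17);go(.597,.261,.25)
E
```

```text
[ 0.6004 -0.2946  0.2579] -12.99866840623422 29.6833
scene square_tin_mid [(array([ 0.6011, -0.2958,  0.0337]), 0.91)]
scene cork_mat [(array([ 0.6046, -0.2923,  0.004 ]), 0.78)]
scene oblong_tin_mid [(array([0.6009, 0.2656, 0.0217]), 0.93)]
scene cake_ring_mid [(array([0.6011, 0.0033, 0.0267]), 0.6)]
side square_tin_mid []
side cork_mat [(array([ 0.5987, -0.2933, -0.0014]), 0.52)]
side oblong_tin_mid [(array([0.5961, 0.2555, 0.0195]), 0.65)]
side cake_ring_mid [(array([0.6067, 0.0023, 0.0297]), 0.73)]
wrist square_tin_mid [(array([ 0.5982, -0.2919,  0.028 ]), 0.85)]
wrist cork_mat []
wrist oblong_tin_mid []
wrist cake_ring_mid []
go d [18.   -4.2  -0.06] r [-0.  -0.   0.8] rows 13.3 0.6
go d [18.   -4.2  -0.06] r [0. 0. 0.] rows 13.3 0.0
```

```bash
python3 - <<'E'
from h import *
print(T()[0]);go(.6027,.0028,.20);go(.6027,.0028,.088)
E
```

```text
[ 0.5982 -0.2933  0.248 ]
go d [ 9.65 -2.07  1.6 ] r [0. 0. 0.] rows 7.2 0.0
go d [ 9.65 -2.07  5.34] r [0. 0. 0.] rows 8.1 0.0
```

carry_out([
  {"dx": 1.3,"dy": -0.28,"dz": 0,"rx": 0,"ry": 0,"rz": 0,"fingers": 1},
  {"dx": 2.6,"dy": -0.56,"dz": 0,"rx": 0,"ry": 0,"rz": 0,"fingers": 1},
  {"dx": 3.9,"dy": -0.84,"dz": 0,"rx": 0,"ry": 0,"rz": 0,"fingers": 1},
  {"dx": 5.2,"dy": -1.12,"dz": 0.5,"rx": 0,"ry": 0,"rz": 0,"fingers": 1},
  {"dx": 6.5,"dy": -1.4,"dz": 1,"rx": 0,"ry": 0,"rz": 0,"fingers": 1},
  {"dx": 7.8,"dy": -1.68,"dz": 1.5,"rx": 0,"ry": 0,"rz": 0,"fingers": 1},
  {"dx": 9,"dy": -1.95,"dz": 1.6,"rx": 0,"ry": 0,"rz": 0,"fingers": 1},
  {"dx": 9.65,"dy": -2.07,"dz": 1.6,"rx": 0,"ry": 0,"rz": 0,"fingers": 1},
  {"dx": 9.65,"dy": -2.07,"dz": 1.6,"rx": 0,"ry": 0,"rz": 0,"fingers": 1},
  {"dx": 9.65,"dy": -2.07,"dz": 1.6,"rx": 0,"ry": 0,"rz": 0,"fingers": 1},
  {"dx": 9.65,"dy": -2.07,"dz": 2.8,"rx": 0,"ry": 0,"rz": 0,"fingers": 1},
  {"dx": 9.65,"dy": -2.07,"dz": 4,"rx": 0,"ry": 0,"rz": 0,"fingers": 1},
  {"dx": 9.65,"dy": -2.07,"dz": 4.9,"rx": 0,"ry": 0,"rz": 0,"fingers": 1},
  {"dx": 9.65,"dy": -2.07,"dz": 5.34,"rx": 0,"ry": 0,"rz": 0,"fingers": 1},
  {"dx": 9.65,"dy": -2.07,"dz": 5.34,"rx": 0,"ry": 0,"rz": 0,"fingers": 1},
  {"dx": 9.65,"dy": -2.07,"dz": 5.34,"rx": 0,"ry": 0,"rz": 0,"fingers": 1},
])

```text
t: 31.77
ee_pos: [0.6031, 0.0016, 0.0882]
ee_rot: [2.46, 1.954, -0.0]
contact_force: [0.6, 1.0, 1.6]
finger_gap: 1.004
grasp_force: 0.0
```

carry_out([
  {"dx": 0,"dy": 0,"dz": 0,"rx": 0,"ry": 0,"rz": 0,"fingers": 0.5},
  {"dx": 0,"dy": 0,"dz": 0,"rx": 0,"ry": 0,"rz": 0,"fingers": 0.5},
  {"dx": 0,"dy": 0,"dz": 0,"rx": 0,"ry": 0,"rz": 0,"fingers": 0.5},
  {"dx": 0,"dy": 0,"dz": 0,"rx": 0,"ry": 0,"rz": 0,"fingers": 0.5},
  {"dx": 0,"dy": 0,"dz": 0,"rx": 0,"ry": 0,"rz": 0,"fingers": 0.5},
  {"dx": 0,"dy": 0,"dz": 0,"rx": 0,"ry": 0,"rz": 0,"fingers": 0.5},
])

```text
t: 32.27
ee_pos: [0.6048, 0.0024, 0.0915]
ee_rot: [2.455, 1.953, 0.007]
contact_force: [-0.6, -0.0, 6.8]
finger_gap: 0.67
grasp_force: 64.3
```

```bash
python3 - <<'E'
from h import *
print(T()[0]);go(.603,.003,.25);go(.426,-.276,.25)
E
```

```text
[0.6048 0.0024 0.0915]
go d [ 0.01 -0.03 -5.28] r [0. 0. 0.] rows 3.8 0.0
go d [-10.38  -3.68  -5.31] r [0. 0. 0.] rows 8.8 0.0
```

carry_out([
  {"dx": 0,"dy": 0,"dz": -0.4,"rx": 0,"ry": 0,"rz": 0,"fingers": 0.5},
  {"dx": 0,"dy": 0,"dz": -1.2,"rx": 0,"ry": 0,"rz": 0,"fingers": 0.5},
  {"dx": 0,"dy": 0,"dz": -2.4,"rx": 0,"ry": 0,"rz": 0,"fingers": 0.5},
  {"dx": 0,"dy": 0,"dz": -3.6,"rx": 0,"ry": 0,"rz": 0,"fingers": 0.5},
  {"dx": 0,"dy": 0,"dz": -4.8,"rx": 0,"ry": 0,"rz": 0,"fingers": 0.5},
  {"dx": -0.9,"dy": -0.32,"dz": -5.3,"rx": 0,"ry": 0,"rz": 0,"fingers": 0.5},
  {"dx": -2.1,"dy": -0.74,"dz": -5.3,"rx": 0,"ry": 0,"rz": 0,"fingers": 0.5},
  {"dx": -3.3,"dy": -1.17,"dz": -5.3,"rx": 0,"ry": 0,"rz": 0,"fingers": 0.5},
  {"dx": -4.5,"dy": -1.6,"dz": -5.3,"rx": 0,"ry": 0,"rz": 0,"fingers": 0.5},
  {"dx": -5.7,"dy": -2.02,"dz": -5.3,"rx": 0,"ry": 0,"rz": 0,"fingers": 0.5},
  {"dx": -6.9,"dy": -2.45,"dz": -5.3,"rx": 0,"ry": 0,"rz": 0,"fingers": 0.5},
  {"dx": -8.1,"dy": -2.87,"dz": -5.3,"rx": 0,"ry": 0,"rz": 0,"fingers": 0.5},
  {"dx": -9.3,"dy": -3.3,"dz": -5.3,"rx": 0,"ry": 0,"rz": 0,"fingers": 0.5},
  {"dx": -10.38,"dy": -3.68,"dz": -5.3,"rx": 0,"ry": 0,"rz": 0,"fingers": 0.5},
  {"dx": -10.38,"dy": -3.68,"dz": -5.3,"rx": 0,"ry": 0,"rz": 0,"fingers": 0.5},
  {"dx": -10.38,"dy": -3.68,"dz": -5.3,"rx": 0,"ry": 0,"rz": 0,"fingers": 0.5},
  {"dx": -10.38,"dy": -3.68,"dz": -5.3,"rx": 0,"ry": 0,"rz": 0,"fingers": 0.5},
])

```text
t: 33.68
ee_pos: [0.4252, -0.2756, 0.2476]
ee_rot: [2.459, 1.955, 0.002]
contact_force: [-0.8, 0.7, -1.2]
finger_gap: 0.669
grasp_force: 64.1
```

```bash
python3 - <<'E'
from h import *
print(T()[0],yaw(),readout.sense()['grasp_force'])
pic('scene');pic('side');pic('wrist')
for cam in('scene','side','wrist'):
  for n in ('cake_ring_mid','wire_rack'): print(cam,n,tip(n,cam,k=1))
go(.426,-.276,.11);
E
```

```text
[ 0.4252 -0.2756  0.2476] -13.032148279066996 64.11241471767426
scene cake_ring_mid [(array([ 0.4237, -0.2758,  0.1828]), 0.64)]
scene wire_rack [(array([ 0.424 , -0.2781,  0.0019]), 0.69)]
side cake_ring_mid [(array([ 0.4293, -0.2778,  0.1837]), 0.63)]
side wire_rack [(array([ 0.425 , -0.2762, -0.0017]), 0.68)]
wrist cake_ring_mid [(array([ 0.4274, -0.2762,  0.184 ]), 0.9)]
wrist wire_rack [(array([ 0.427 , -0.274 ,  0.0009]), 0.92)]
go d [-0.02  0.02  4.56] r [0. 0. 0.] rows 3.3 0.0
```

carry_out([
  {"dx": 0,"dy": 0,"dz": 1.2,"rx": 0,"ry": 0,"rz": 0,"fingers": 0.5},
  {"dx": 0,"dy": 0,"dz": 2.4,"rx": 0,"ry": 0,"rz": 0,"fingers": 0.5},
  {"dx": 0,"dy": 0,"dz": 3.5,"rx": 0,"ry": 0,"rz": 0,"fingers": 0.5},
  {"dx": 0,"dy": 0,"dz": 4.2,"rx": 0,"ry": 0,"rz": 0,"fingers": 0.5},
  {"dx": 0,"dy": 0,"dz": 4.6,"rx": 0,"ry": 0,"rz": 0,"fingers": 0.5},
  {"dx": 0,"dy": 0,"dz": 4.75,"rx": 0,"ry": 0,"rz": 0,"fingers": 0.5},
  {"dx": 0,"dy": 0,"dz": 4.75,"rx": 0,"ry": 0,"rz": 0,"fingers": 0.5},
  {"dx": 0,"dy": 0,"dz": 4.75,"rx": 0,"ry": 0,"rz": 0,"fingers": 0.5},
  {"dx": 0,"dy": 0,"dz": 4.75,"rx": 0,"ry": 0,"rz": 0,"fingers": 0.5},
])

```text
t: 34.88
ee_pos: [0.4261, -0.2765, 0.106]
ee_rot: [2.456, 1.954, 0.001]
contact_force: [-0.5, -0.3, -0.7]
finger_gap: 0.669
grasp_force: 64.1
```

carry_out([
  {"dx": 0,"dy": 0,"dz": 0.04,"rx": 0,"ry": 0,"rz": 0,"fingers": 0.5},
  {"dx": 0,"dy": 0,"dz": 0.07,"rx": 0,"ry": 0,"rz": 0,"fingers": 0.5},
  {"dx": 0,"dy": 0,"dz": 0.1,"rx": 0,"ry": 0,"rz": 0,"fingers": 0.5},
  {"dx": 0,"dy": 0,"dz": 0.1,"rx": 0,"ry": 0,"rz": 0,"fingers": 0.5},
])

```text
t: 35.22
ee_pos: [0.4252, -0.2759, 0.1016]
ee_rot: [2.459, 1.955, 0.0]
contact_force: [-0.3, 0.9, -0.9]
finger_gap: 0.667
grasp_force: 64.1
```

carry_out([
  {"dx": 0,"dy": 0,"dz": 0.04,"rx": 0,"ry": 0,"rz": 0,"fingers": 0.5},
  {"dx": 0,"dy": 0,"dz": 0.07,"rx": 0,"ry": 0,"rz": 0,"fingers": 0.5},
  {"dx": 0,"dy": 0,"dz": 0.07,"rx": 0,"ry": 0,"rz": 0,"fingers": 0.5},
])

```text
t: 35.47
ee_pos: [0.4252, -0.2759, 0.0995]
ee_rot: [2.459, 1.955, 0.0]
contact_force: [-0.5, 0.7, 1.0]
finger_gap: 0.672
grasp_force: 64.2
```

Touching; release and rise.

carry_out([
  {"dx": 0,"dy": 0,"dz": 0,"rx": 0,"ry": 0,"rz": 0,"fingers": 0.75},
  {"dx": 0,"dy": 0,"dz": 0,"rx": 0,"ry": 0,"rz": 0,"fingers": 0.9},
  {"dx": 0,"dy": 0,"dz": 0,"rx": 0,"ry": 0,"rz": 0,"fingers": 1},
  {"dx": 0,"dy": 0,"dz": 0,"rx": 0,"ry": 0,"rz": 0,"fingers": 1},
  {"dx": 0,"dy": 0,"dz": -0.8,"rx": 0,"ry": 0,"rz": 0,"fingers": 1},
  {"dx": 0,"dy": 0,"dz": -2,"rx": 0,"ry": 0,"rz": 0,"fingers": 1},
  {"dx": 0,"dy": 0,"dz": -3.2,"rx": 0,"ry": 0,"rz": 0,"fingers": 1},
  {"dx": 0,"dy": 0,"dz": -4.4,"rx": 0,"ry": 0,"rz": 0,"fingers": 1},
  {"dx": 0,"dy": 0,"dz": -5.2,"rx": 0,"ry": 0,"rz": 0,"fingers": 1},
  {"dx": 0,"dy": 0,"dz": -5.2,"rx": 0,"ry": 0,"rz": 0,"fingers": 1},
  {"dx": 0,"dy": 0,"dz": -5.2,"rx": 0,"ry": 0,"rz": 0,"fingers": 1},
])

```text
t: 36.38
ee_pos: [0.4258, -0.2764, 0.2575]
ee_rot: [2.455, 1.953, 0.002]
contact_force: [0.1, -0.0, -0.8]
finger_gap: 0.999
grasp_force: 0.0
```

```bash
python3 - <<'E'
from h import *
print(T()[0],yaw(),readout.sense()['t'])
pic('scene');pic('side');pic('wrist','w8')
for cam in('scene','side','wrist'):
  for n in ('cake_ring_mid','wire_rack','oblong_tin_mid'): print(cam,n,tip(n,cam,k=1))
# oblong tin top-face fit from scene camera
im=read_camera('scene');cv2.imwrite('pics/s8.png',im[:,:,::-1])
go(.52,.2,.32,-17)
E
```

```text
[ 0.4258 -0.2764  0.2575] -13.00841618044277 36.3833
scene cake_ring_mid [(array([ 0.423 , -0.2775,  0.0359]), 0.78)]
scene wire_rack []
scene oblong_tin_mid [(array([0.6036, 0.2652, 0.0219]), 0.89)]
side cake_ring_mid [(array([ 0.4269, -0.2753,  0.0375]), 0.58)]
side wire_rack [(array([ 0.4261, -0.2757, -0.0005]), 0.66)]
side oblong_tin_mid [(array([0.5967, 0.2579, 0.0187]), 0.86)]
wrist cake_ring_mid [(array([ 0.4281, -0.2737,  0.0343]), 0.83)]
wrist wire_rack [(array([ 0.4271, -0.2745,  0.0022]), 0.67)]
wrist oblong_tin_mid []
go d [16.17 -0.49 -2.16] r [-0.  -0.   0.8] rows 11.7 0.6
```

```bash
python3 - <<'E'
from h import *
go(.597,.262,.32,-17)
E
```

```text
go d [18.76  1.55 -2.16] r [-0.  -0.   0.8] rows 13.6 0.6
```

carry_out([
  {"dx": 18.76,"dy": 1.55,"dz": -2.16,"rx": 0,"ry": 0,"rz": 0.8,"fingers": 1},
  {"dx": 18.76,"dy": 1.55,"dz": -2.16,"rx": 0,"ry": 0,"rz": 0.8,"fingers": 1},
  {"dx": 18.76,"dy": 1.55,"dz": -2.16,"rx": 0,"ry": 0,"rz": 0.8,"fingers": 1},
  {"dx": 18.76,"dy": 1.55,"dz": -2.16,"rx": 0,"ry": 0,"rz": 0.8,"fingers": 1},
  {"dx": 18.76,"dy": 1.55,"dz": -2.16,"rx": 0,"ry": 0,"rz": 0.8,"fingers": 1},
  {"dx": 18.76,"dy": 1.55,"dz": -2.16,"rx": 0,"ry": 0,"rz": 0.8,"fingers": 1},
  {"dx": 18.76,"dy": 1.55,"dz": -2.16,"rx": 0,"ry": 0,"rz": 0.8,"fingers": 1},
  {"dx": 18.76,"dy": 1.55,"dz": -2.16,"rx": 0,"ry": 0,"rz": 0.8,"fingers": 1},
  {"dx": 18.76,"dy": 1.55,"dz": -2.16,"rx": 0,"ry": 0,"rz": 0.8,"fingers": 1},
  {"dx": 18.76,"dy": 1.55,"dz": -2.16,"rx": 0,"ry": 0,"rz": 0.8,"fingers": 1},
  {"dx": 18.76,"dy": 1.55,"dz": -2.16,"rx": 0,"ry": 0,"rz": 0.8,"fingers": 1},
  {"dx": 18.76,"dy": 1.55,"dz": -2.16,"rx": 0,"ry": 0,"rz": 0.8,"fingers": 1},
  {"dx": 18.76,"dy": 1.55,"dz": -2.16,"rx": 0,"ry": 0,"rz": 0.8,"fingers": 1},
  {"dx": 18.76,"dy": 1.55,"dz": -2.16,"rx": 0,"ry": 0,"rz": 0.8,"fingers": 1},
  {"dx": 18.76,"dy": 1.55,"dz": -2.16,"rx": 0,"ry": 0,"rz": 0.8,"fingers": 1},
  {"dx": 18.76,"dy": 1.55,"dz": -2.16,"rx": 0,"ry": 0,"rz": 0.8,"fingers": 1},
])

```text
t: 38.37
ee_pos: [0.5972, 0.2634, 0.3194]
ee_rot: [2.523, 1.872, -0.002]
contact_force: [0.0, 0.5, -0.6]
finger_gap: 1.0
grasp_force: 0.0
```

```bash
python3 - <<'E'
from h import *
print(T()[0],yaw(),readout.sense()['t'])
im=pic('wrist','w9');c=camera_info('wrist')
import json;json.dump({k:np.array(v).tolist() for k,v in c.items()},open('w9.json','w'))
print(tip('oblong_tin_mid','wrist'))
K=np.array(c['camera_matrix']);q=R.from_rotvec(c['rotation']).inv().apply(np.array([.597,.262,.044])-c['eye']);print('expected px',K[0,0]*q[0]/-q[2]+K[0,2],K[1,1]*-q[1]/-q[2]+K[1,2])
E
```

```text
[0.5972 0.2634 0.3194] -16.865729144215862 38.3667
[(array([0.4422, 0.2812, 0.0005]), 0.61)]
expected px 256.2237291996325 165.30922294631964
```

View pics/w9.png

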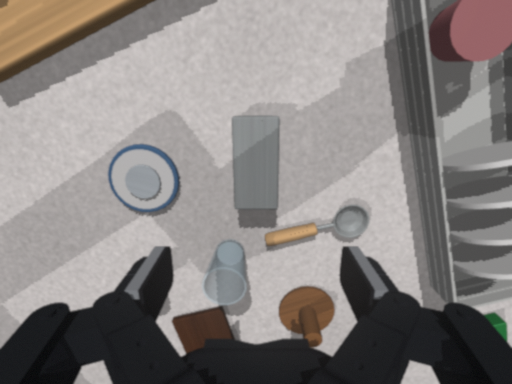

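```bash
python3 - <<'E'
from h import *
import json
c=json.load(open('w9.json'))
P=np.array([ray_z('',u,v,.044,c) for u,v in((232,115),(279,115),(278,209),(235,209))]);m=P.mean(0);print(P,m)
go(m[0],m[1],.16);go(m[0],m[1],.077)
E
```

```text
[[0.5877 0.3267 0.044 ]
 [0.6394 0.3109 0.044 ]
 [0.6069 0.1994 0.044 ]
 [0.5545 0.2155 0.044 ]] [0.5971 0.2631 0.044 ]
go d [ 0.07 -0.01  5.33] r [0. 0. 0.] rows 3.8 0.0
go d [ 0.07 -0.01  8.09] r [0. 0. 0.] rows 5.8 0.0
```

carry_out([
  {"dx": 0.03,"dy": 0,"dz": 1.2,"rx": 0,"ry": 0,"rz": 0,"fingers": 1},
  {"dx": 0.03,"dy": 0,"dz": 2.4,"rx": 0,"ry": 0,"rz": 0,"fingers": 1},
  {"dx": 0.03,"dy": 0,"dz": 3.6,"rx": 0,"ry": 0,"rz": 0,"fingers": 1},
  {"dx": 0.03,"dy": 0,"dz": 4.8,"rx": 0,"ry": 0,"rz": 0,"fingers": 1},
  {"dx": 0.03,"dy": 0,"dz": 6,"rx": 0,"ry": 0,"rz": 0,"fingers": 1},
  {"dx": 0.03,"dy": 0,"dz": 7.2,"rx": 0,"ry": 0,"rz": 0,"fingers": 1},
  {"dx": 0.03,"dy": 0,"dz": 7.8,"rx": 0,"ry": 0,"rz": 0,"fingers": 1},
  {"dx": 0.03,"dy": 0,"dz": 8.08,"rx": 0,"ry": 0,"rz": 0,"fingers": 1},
  {"dx": 0.03,"dy": 0,"dz": 8.08,"rx": 0,"ry": 0,"rz": 0,"fingers": 1},
  {"dx": 0.03,"dy": 0,"dz": 8.08,"rx": 0,"ry": 0,"rz": 0,"fingers": 1},
  {"dx": 0.03,"dy": 0,"dz": 8.08,"rx": 0,"ry": 0,"rz": 0,"fingers": 0.5},
  {"dx": 0.03,"dy": 0,"dz": 8.08,"rx": 0,"ry": 0,"rz": 0,"fingers": 0.5},
  {"dx": 0.03,"dy": 0,"dz": 8.08,"rx": 0,"ry": 0,"rz": 0,"fingers": 0.5},
  {"dx": 0.03,"dy": 0,"dz": 8.08,"rx": 0,"ry": 0,"rz": 0,"fingers": 0.5},
  {"dx": 0.03,"dy": 0,"dz": 8.08,"rx": 0,"ry": 0,"rz": 0,"fingers": 0.5},
  {"dx": 0.03,"dy": 0,"dz": 8.08,"rx": 0,"ry": 0,"rz": 0,"fingers": 0.5},
])

```text
t: 39.8
ee_pos: [0.5988, 0.2634, 0.0807]
ee_rot: [2.524, 1.868, 0.007]
contact_force: [-0.5, -1.2, 5.8]
finger_gap: 0.647
grasp_force: 65.7
```

```bash
python3 - <<'E'
from h import *
p=T()[0];print(p);go(.597,.263,.24);go(.4315,-.02,.24,-1.5)
E
```

```text
[0.5988 0.2634 0.0807]
go d [-0.02 -0.03 -5.31] r [0. 0. 0.] rows 3.8 0.0
go d [-10.65  -2.55  -5.35] r [ 0.05 -0.03 -3.1 ] rows 8.8 2.2
```

carry_out([
  {"dx": 0,"dy": 0,"dz": -0.4,"rx": 0,"ry": 0,"rz": 0,"fingers": 0.5},
  {"dx": 0,"dy": 0,"dz": -1.2,"rx": 0,"ry": 0,"rz": 0,"fingers": 0.5},
  {"dx": 0,"dy": 0,"dz": -2.4,"rx": 0,"ry": 0,"rz": 0,"fingers": 0.5},
  {"dx": 0,"dy": 0,"dz": -3.6,"rx": 0,"ry": 0,"rz": 0,"fingers": 0.5},
  {"dx": 0,"dy": 0,"dz": -4.8,"rx": 0,"ry": 0,"rz": 0,"fingers": 0.5},
  {"dx": 0,"dy": 0,"dz": -5.35,"rx": 0,"ry": 0,"rz": 0,"fingers": 0.5},
  {"dx": -1,"dy": -0.24,"dz": -5.35,"rx": 0,"ry": 0,"rz": -0.3,"fingers": 0.5},
  {"dx": -2.1,"dy": -0.5,"dz": -5.35,"rx": 0,"ry": 0,"rz": -0.6,"fingers": 0.5},
  {"dx": -3.3,"dy": -0.79,"dz": -5.35,"rx": 0,"ry": 0,"rz": -1,"fingers": 0.5},
  {"dx": -4.5,"dy": -1.08,"dz": -5.35,"rx": 0,"ry": 0,"rz": -1.3,"fingers": 0.5},
  {"dx": -5.7,"dy": -1.36,"dz": -5.35,"rx": 0,"ry": 0,"rz": -1.7,"fingers": 0.5},
  {"dx": -6.9,"dy": -1.65,"dz": -5.35,"rx": 0,"ry": 0,"rz": -2,"fingers": 0.5},
  {"dx": -8.1,"dy": -1.94,"dz": -5.35,"rx": 0,"ry": 0,"rz": -2.4,"fingers": 0.5},
  {"dx": -9.3,"dy": -2.23,"dz": -5.35,"rx": 0,"ry": 0,"rz": -2.7,"fingers": 0.5},
  {"dx": -10.2,"dy": -2.44,"dz": -5.35,"rx": 0,"ry": 0,"rz": -3.1,"fingers": 0.5},
  {"dx": -10.65,"dy": -2.55,"dz": -5.35,"rx": 0,"ry": 0,"rz": -3.1,"fingers": 0.5},
  {"dx": -10.65,"dy": -2.55,"dz": -5.35,"rx": 0,"ry": 0,"rz": -3.1,"fingers": 0.5},
  {"dx": -10.65,"dy": -2.55,"dz": -5.35,"rx": 0,"ry": 0,"rz": -3.1,"fingers": 0.5},
  {"dx": -10.65,"dy": -2.55,"dz": -5.35,"rx": 0,"ry": 0,"rz": -3.1,"fingers": 0.5},
])

```text
t: 41.38
ee_pos: [0.431, -0.0197, 0.2384]
ee_rot: [-2.25, -2.192, -0.001]
contact_force: [0.9, -0.3, -1.6]
finger_gap: 0.645
grasp_force: 64.9
```

```bash
python3 - <<'E'
from h import *
print(T()[0],yaw(),T()[1].as_matrix()[:,2],readout.sense()['grasp_force'])
pic('scene');pic('side');pic('wrist','w10')
for cam in('scene','side','wrist'):
  for n in ('oblong_tin_mid','oblong_board','glass_tumbler'): print(cam,n,tip(n,cam,k=1))
go(.4315,-.02,.1,-1.5)
E
```

```text
[ 0.431  -0.0197  0.2384] -1.4924257816152302 [ 0.0006  0.0006 -1.    ] 64.90907549858093
scene oblong_tin_mid [(array([ 0.4355, -0.0209,  0.1818]), 0.89)]
scene oblong_board [(array([ 0.4304, -0.0166,  0.0003]), 0.79)]
scene glass_tumbler [(array([0.5213, 0.1347, 0.001 ]), 0.96)]
side oblong_tin_mid [(array([ 0.4286, -0.0261,  0.1764]), 0.68)]
side oblong_board [(array([ 0.4314, -0.022 , -0.0059]), 0.79)]
side glass_tumbler [(array([ 0.52  ,  0.1335, -0.0019]), 0.97)]
wrist oblong_tin_mid [(array([ 0.4308, -0.0197,  0.1779]), 0.77)]
wrist oblong_board []
wrist glass_tumbler [(array([ 0.5172,  0.1355, -0.0057]), 0.83)]
go d [0.01 0.02 4.61] r [-0. -0.  0.] rows 3.3 0.0
```

carry_out([
  {"dx": 0,"dy": 0,"dz": 1.2,"rx": 0,"ry": 0,"rz": 0,"fingers": 0.5},
  {"dx": 0,"dy": 0,"dz": 2.4,"rx": 0,"ry": 0,"rz": 0,"fingers": 0.5},
  {"dx": 0,"dy": 0,"dz": 3.5,"rx": 0,"ry": 0,"rz": 0,"fingers": 0.5},
  {"dx": 0,"dy": 0,"dz": 4.2,"rx": 0,"ry": 0,"rz": 0,"fingers": 0.5},
  {"dx": 0,"dy": 0,"dz": 4.55,"rx": 0,"ry": 0,"rz": 0,"fingers": 0.5},
  {"dx": 0,"dy": 0,"dz": 4.7,"rx": 0,"ry": 0,"rz": 0,"fingers": 0.5},
  {"dx": 0,"dy": 0,"dz": 4.7,"rx": 0,"ry": 0,"rz": 0,"fingers": 0.5},
  {"dx": 0,"dy": 0,"dz": 4.7,"rx": 0,"ry": 0,"rz": 0,"fingers": 0.5},
  {"dx": 0,"dy": 0,"dz": 4.7,"rx": 0,"ry": 0,"rz": 0,"fingers": 0.5},
])

```text
t: 42.73
ee_pos: [0.4323, -0.0205, 0.0992]
ee_rot: [2.248, 2.19, 0.004]
contact_force: [-0.6, 0.3, -1.2]
finger_gap: 0.651
grasp_force: 65.0
```

carry_out([
  {"dx": 0,"dy": 0,"dz": 0.05,"rx": 0,"ry": 0,"rz": 0,"fingers": 0.5},
  {"dx": 0,"dy": 0,"dz": 0.1,"rx": 0,"ry": 0,"rz": 0,"fingers": 0.5},
  {"dx": 0,"dy": 0,"dz": 0.13,"rx": 0,"ry": 0,"rz": 0,"fingers": 0.5},
  {"dx": 0,"dy": 0,"dz": 0.13,"rx": 0,"ry": 0,"rz": 0,"fingers": 0.5},
])

```text
t: 43.07
ee_pos: [0.4308, -0.0202, 0.0934]
ee_rot: [2.25, 2.192, 0.0]
contact_force: [-0.8, 0.3, -2.6]
finger_gap: 0.646
grasp_force: 65.0
```

carry_out([
  {"dx": 0,"dy": 0,"dz": 0.03,"rx": 0,"ry": 0,"rz": 0,"fingers": 0.5},
  {"dx": 0,"dy": 0,"dz": 0.06,"rx": 0,"ry": 0,"rz": 0,"fingers": 0.5},
  {"dx": 0,"dy": 0,"dz": 0.06,"rx": 0,"ry": 0,"rz": 0,"fingers": 0.5},
])

```text
t: 43.32
ee_pos: [0.431, -0.0203, 0.0927]
ee_rot: [2.25, 2.192, 0.0]
contact_force: [-3.1, -0.1, 5.7]
finger_gap: 0.65
grasp_force: 65.6
```

carry_out([
  {"dx": 0,"dy": 0,"dz": 0,"rx": 0,"ry": 0,"rz": 0,"fingers": 0.75},
  {"dx": 0,"dy": 0,"dz": 0,"rx": 0,"ry": 0,"rz": 0,"fingers": 0.9},
  {"dx": 0,"dy": 0,"dz": 0,"rx": 0,"ry": 0,"rz": 0,"fingers": 1},
  {"dx": 0,"dy": 0,"dz": 0,"rx": 0,"ry": 0,"rz": 0,"fingers": 1},
  {"dx": 0,"dy": 0,"dz": -0.8,"rx": 0,"ry": 0,"rz": 0,"fingers": 1},
  {"dx": 0,"dy": 0,"dz": -2,"rx": 0,"ry": 0,"rz": 0,"fingers": 1},
  {"dx": 0,"dy": 0,"dz": -3.2,"rx": 0,"ry": 0,"rz": 0,"fingers": 1},
  {"dx": 0,"dy": 0,"dz": -4.4,"rx": 0,"ry": 0,"rz": 0,"fingers": 1},
  {"dx": 0,"dy": 0,"dz": -5.6,"rx": 0,"ry": 0,"rz": 0,"fingers": 1},
  {"dx": 0,"dy": 0,"dz": -6.8,"rx": 0,"ry": 0,"rz": 0,"fingers": 1},
  {"dx": 0,"dy": 0,"dz": -8,"rx": 0,"ry": 0,"rz": 0,"fingers": 1},
  {"dx": 0,"dy": 0,"dz": -8,"rx": 0,"ry": 0,"rz": 0,"fingers": 1},
  {"dx": 0,"dy": 0,"dz": -8,"rx": 0,"ry": 0,"rz": 0,"fingers": 1},
])

```text
t: 44.4
ee_pos: [0.4317, -0.0204, 0.3344]
ee_rot: [2.247, 2.189, 0.006]
contact_force: [-0.0, -0.6, -1.6]
finger_gap: 1.005
grasp_force: 0.0
```

```bash
python3 - <<'E'
from h import *
from fit import mask,cont,circ,rect
print(T()[0],readout.sense()['t'])
pic('scene');pic('side');pic('wrist','w11');c=camera_info('wrist')
for n in NAMES: print(n,*[tip(n,k,k=1) for k in('scene','side','wrist')])
# plate centre against disc in w9
import json;c9=json.load(open('w9.json'))
W=cont(mask('pics/w9.png',lambda h,s,v:(h>95)&(h<125)&(s>90),(100,135,190,220)),.01,c9);print('plate w9',circ(W,48),'disc',ray_z('',143,181,.015,c9))
E
```

```text
[ 0.4317 -0.0204  0.3344] 44.4
cake_ring_mid [(array([ 0.4248, -0.2752,  0.0352]), 0.94)] [(array([ 0.4274, -0.2793,  0.0384]), 0.96)] [(array([ 0.4232, -0.2763,  0.0324]), 0.62)]
ring_base_mid [(array([0.4433, 0.2833, 0.0097]), 0.56)] [(array([0.4477, 0.2745, 0.0139]), 0.72)] []
square_tin_mid [(array([ 0.5988, -0.2937,  0.0317]), 0.55)] [(array([ 0.5994, -0.2952,  0.0322]), 0.91)] [(array([ 0.598 , -0.2911,  0.0322]), 0.64)]
oblong_tin_mid [(array([ 0.4328, -0.0223,  0.0374]), 0.76)] [(array([ 0.4239, -0.2761, -0.0001]), 0.61)] [(array([ 0.4292, -0.0175,  0.0341]), 0.97)]
push_stand [(array([0.5999, 0.0011, 0.0008]), 0.89)] [(array([ 0.6056,  0.0024, -0.0016]), 0.62)] [(array([ 0.603 ,  0.0061, -0.0016]), 0.74)]
flat_plate [(array([ 0.4345,  0.28  , -0.0002]), 0.85)] [(array([ 0.4458,  0.2806, -0.0004]), 0.97)] []
wire_rack [(array([ 0.4233, -0.2741,  0.0023]), 0.6)] [(array([ 0.4307, -0.2776,  0.0348]), 0.17)] [(array([ 0.4268, -0.2725,  0.0022]), 0.66)]
cork_mat [(array([ 0.6033, -0.2928,  0.0021]), 0.7)] [(array([ 0.5983, -0.2919, -0.0031]), 0.68)] []
oblong_board [(array([ 0.4317, -0.0196, -0.0006]), 0.87)] [] []
glass_tumbler [(array([0.5207, 0.1351, 0.0016]), 0.73)] [(array([ 0.5185,  0.1354, -0.0014]), 0.6)] [(array([ 0.518 ,  0.1367, -0.003 ]), 0.98)]
plate w9 [440.5895 283.0224] disc [0.4438 0.2795 0.015 ]
```

```bash
python3 -c "
from workcell import ticket
print(ticket.hand_in())"
```

```text
the job is handed in; nothing more can be done
None
```

I handed the job in at about 44 s without seeing a verdict; the camera checks put the base, ring and both tins within a few millimetres of the middle of their places. The base first lay pushed out on the peg, but my first grasp knocked it off onto the counter and I picked it up from there. The glass did not move.

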